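Return the telescope and kaleidoscope to their rack and ring

ROBOT

A 7-joint arm with a two-finger parallel gripper is mounted at the origin on the work surface. World frame = base frame: x ahead of the robot, y to its left, z up, the work surface at z = 0. Lengths are in m, angles in rad, forces in N, time in s.
With the tool pointing down it reaches from about 0.4 to 0.85 m from the base axis. Payload 10.4 kg.
Tool frame: the origin (TCP) lies at the very end of the fingers, on their centre line; the grasp point (between the pads) lies pinch_z behind it (pinch_z is the distance from the TCP to the grasp point, in m); x points along the fingers, y is the direction in which the jaws open and shut, and the axes are right-handed (so a half turn about x gives the same grasp; the last joint's range is limited). The gripper opens to 85 mm and grips with 20 to 120 N. Pads are 22 mm wide; open, the fingers measure 114 mm over their backs; the gripper's body (76 mm by 85 mm) begins 54 mm behind the grasp point. The pads swing forward as they close: fully open they stand 13 mm farther back than shut.
Start: joints at [1.177, 0.332, -0.065, 1.46, 0.022, 1.35, -0.088], TCP at [0.226, -0.583, 0.203] pointing down, gripper open.
Joint ranges: [-2.6, 2.6], [-0.5, 2.12], [-1.47, 1.34], [0.16, 2.42], [-1.27, 4.41], [0.06, 2.06], [-2.6, 2.6]. Speed limits (rad/s): [2.22, 2.22, 2.79, 2.79, 3.14, 3.14, 3.14].

INTERFACE

Orientations are given as a rotation vector (axis times angle).
In Python, from bench import read_state, camera, close_job, pinch_z gives the robot as it stands.
- The arm moves only by the tool move_arm, never from a script. Its argument "targets" is a list of rows, each an object of numbers: "dx", "dy", "dz": the shift along the tool's x, y, z in mm; "ax", "ay", "az": the turn, a rotation vector about the tool's x, y, z in rad. In form: [{"dx": .., "dy": .., "dz": .., "ax": .., "ay": .., "az": ..}, ...]. A call has 1 to 8 rows; each row shifts and turns the commanded pose from where the row before left it, along the tool's axes as they then stand; what a row does not reach is not made up. A row lasts 1/8 s, in which the tool goes at most 62.5 mm and 10.7 degrees, less where a joint would pass 70% of its speed; a pose out of reach is approached as far as the arm can. A call is refused whole if a number of a shift passes 62.5 or a number of a turn 0.188, either way. A call with a gripper value outside its range is refused whole. "grip" is the finger opening in mm, from 0 to 85.4, set as the call begins (left out, the last holds). The fingers move at their own pace and stop on an object; "squeeze" is the grip in N (left out, the last holds). Time passes only in rows, so rows that do not move let the fingers close. It gives the time, the measured TCP pose, the force and the opening at its end, in the units of the state.
- read_state(): the state, without advancing time (a new reading comes with each control period).
- camera(name): name is "scene" or "top" or "wrist"; returns a dict with "pixels" (384x512x3 uint8, red, green, blue), "vertical_fov" (degrees; the focal length in pixels is half the picture's height over the tangent of half this angle, whatever the lens; pixels are square), "cx", "cy" (the principal point, pixels), "k1" (the pictures are not rectified: a ray, as slopes to the right and down, at radius r is drawn at 1 + k1 r^2 times it, then the intrinsics apply), "world_to_cam" (4x4, takes a point from world to camera coordinates). Camera axes: x right, y down, z forward; pixel columns grow to the right and rows downward; lengths in m; the calibration is good to about 2 mm. A picture is of the moment at which its call begins. There is no depth.
- close_job(): hands the job in, once; it reports no verdict.
The state is a dict: "time": time; "joint_pos": joint angles; "joint_velocities": joint speeds; "tau": joint torques, N m; "ee_pos": TCP position; "orientation": TCP orientation; "ft_force": force on the tool from outside, world axes, zero at the start; "ft_torque": the same for the moment, N m; "width": finger opening in m.
Only numpy, scipy, OpenCV 4.12 (cv2) and the standard library are available. Lean on these libraries where they do the work, as an engineer would, in place of code of your own. Each camera call takes 0.05 s, during which the arm holds its last target. There are 200 camera calls.

TASK

Guests have left the pocket telescope and the green kaleidoscope lying about on the sideboard: lay each one gently in its own cradle of the wooden rack, about centred and resting in both notches so that it sits level, the telescope with its thick, red-ringed end in the deep notch. When both are back and you have let go of them, press the desk bell's button fully down to its stop so the host knows, and let it come up; do not disturb anything else on the sideboard.

Things in the scene. Friction and masses are not known exactly. Their poses are not given: they have to be found in the camera images.
- telescope: Pocket telescope, 200 mm long, 0.14-0.28 kg. x runs along its axis; origin on the axis at mid-length, 20 mm up as it lies, at any yaw. Thick grey barrel, dia 34 mm, from origin to +x end (red ring); thin brass tube, dia 24 mm, to -x end (grey ring). Hexagonal end rings, 12 mm long, 40 mm across flats, stop it rolling. Centre of mass about 13 mm from origin towards +x.
- objective (a point): Centre of the telescope's thick (red-ringed) end, on its axis, 100 mm from the origin
- kaleidoscope: Kaleidoscope: green tube, dia 28 mm, 180 mm long, 0.10-0.20 kg, a yellow hexagonal ring (36 mm across flats, 10 mm long) at each end, both ends alike. x runs along its axis; origin on the axis at mid-length (also centre of mass), 18 mm up as it lies, at any yaw.
- rack: Fixed wooden rack, base 150 (x) x 120 (y) x 10 mm, origin under its centre. Two cradles along y, each of two 10 mm thick saddles at y = +-45 mm with 90-degree V notches (24 mm deep, mouth 48 mm). At x=-45 telescope: deep notch (bottom 36 mm up) at y=+45 for the thick barrel, high notch (43 mm) at y=-45. At x=+45 kaleidoscope: notches alike (40 mm). Top 67 mm; a seated tube's axis is 60 mm up.
- telescope_seat (a point): Where the telescope's origin comes to rest: midway between its two notches, 60 mm above the sideboard. Axes as the rack's: the tube lies along y with its thick, red-ringed end towards +y
- kaleidoscope_seat (a point): Where the kaleidoscope's origin comes to rest: midway between its two notches, 60 mm above the sideboard. Axes as the rack's: the tube lies along y, either way round
- bell: Chrome desk bell with a black foot, fixed to the sideboard; diameter 80 mm, dome top 42 mm high, button on top of the dome. Origin at the centre of the underside
- plunger_top (a point): Centre of the upper face of the bell's button (disc of diameter 18 mm), 60 mm above the sideboard when up
- plunger (a joint): Travel of the bell's button in m: 0 up, 0.006 fully down at its stop; the spring takes about 5 N there and brings it back up
- sphere_stand: Bystander: low steel stand, foot diameter 72 mm, about 50 mm high, origin under its centre, carrying the glass sphere
- glass_sphere: Bystander: green glass sphere, diameter 60 mm, resting loose on the steel stand; origin at its centre, about 73 mm above the sideboard
- vase: Bystander: blue ceramic vase, diameter 76 mm, 120 mm high, origin under its centre
- planter: Bystander: terracotta planter, rim diameter 120 mm, 105 mm high, leaves up to 195 mm; origin under its centre
- coaster_holder: Bystander: dark wooden slotted holder, 100 x 100 mm, with five upright wooden coasters, 93 mm high; origin under its centre
- tape_dispenser: Bystander: orange tape dispenser, 140 (x) x 55 (y) mm, 94 mm high; origin under its centre
- remote: Bystander: grey remote control, 170 (x) x 45 (y) x 18 mm; origin under its centre
- candle_jar: Bystander: amber glass candle jar with brass lid, diameter 58 mm, 70 mm high, origin under its centre
- dish: Bystander: white bowl, rim diameter 76 mm, 32 mm high, beside the bell; origin under its centre
Things that resemble listed ones, but are neither listed nor needed, are in the scene too. Leave any pink or purple look-alike of the bell alone. What is shaped like the telescope but pink is not meant.

How it is judged:
On the way, in this order (a step that is already met when the one before it is completed fails the run):
1. both the telescope and the kaleidoscope rest level in their own cradles, let go (x of telescope in the frame of telescope_seat between -0.005 and 0.005 m and y of telescope in the frame of telescope_seat between -0.025 and 0.025 m and z of telescope in the frame of telescope_seat between -0.004 and 0.004 m and angle between telescope's own x axis and vertical between 1.5358 and 1.6058 rad and angle between the x axis of telescope and the y axis of telescope_seat, either way round below 0.06 rad and linear speed of each of telescope, kaleidoscope below 0.02 m/s and angular speed of each of telescope, kaleidoscope below 0.3 rad/s and contact force between the fingers and telescope below 0.05 N and y of objective in the frame of telescope_seat above 0.05 m and x of kaleidoscope in the frame of kaleidoscope_seat between -0.005 and 0.005 m and y of kaleidoscope in the frame of kaleidoscope_seat between -0.02 and 0.02 m and z of kaleidoscope in the frame of kaleidoscope_seat between -0.004 and 0.004 m and angle between kaleidoscope's own x axis and vertical between 1.5358 and 1.6058 rad and angle between the x axis of kaleidoscope and the y axis of kaleidoscope_seat, either way round below 0.06 rad and contact force between the fingers and kaleidoscope below 0.05 N), for 0.2 s.
2. then the bell's button is pressed down to its stop (over 5 of its 6 mm) (value of joint plunger above 0.005 m), for 0.02 s.
At the end, for the whole second after the job is handed in: Both tubes lie released and at rest in their cradles: axis within 5 mm sideways and 4 mm in height of the seat, 2 deg of level, 3.4 deg of the cradle line, lengthwise within 25 mm (telescope, thick end over the deep notch) or 20 mm (kaleidoscope); bell button up within 1.5 mm (all of step 1 and value of joint plunger below 0.0015 m); the robot touches nothing.
It fails at once if the vase, planter, coaster holder, tape dispenser, remote, dish, candle jar or sphere stand is shifted more than 30 mm or tipped over (distance of any of sphere_stand, vase, planter, coaster_holder, tape_dispenser, remote, dish, candle_jar from where it was at the start of the episode above 0.03 m or angle between any of sphere_stand, vase, planter, coaster_holder, tape_dispenser, remote, dish, candle_jar's own z axis and vertical above 0.5 rad).
It fails at once if the glass sphere leaves its place on the stand (moves more than 30 mm) (distance of glass_sphere from where it was at the start of the episode above 0.03 m).
It fails at once if a tube is let fall into the rack from more than about 10 mm (free of the fingers and faster than 0.45 m/s near its seat) ((distance between telescope and telescope_seat below 0.06 m and contact force between the fingers and telescope below 0.05 N and linear speed of telescope above 0.45 m/s) or (distance between kaleidoscope and kaleidoscope_seat below 0.06 m and contact force between the fingers and kaleidoscope below 0.05 N and linear speed of kaleidoscope above 0.45 m/s)).
It fails at once if a tube is slammed into the rack (over 60 N between them) (contact force between any of telescope, kaleidoscope and rack above 60 N).
It also fails if it takes over 58 s, if anything falls off the work surface, if the arm or the gripper's body presses on something with over 40 N, if the wrist force passes 120 N, or if a joint passes its speed limit or range.

## Working session

There is one attempt and no reset: what is moved stays moved. The work goes in short steps, Python scripts to look and compute and a tool call to move; the robot and the scene stay as the last step left them, time stands still between calls to the robot, and variables do not carry over. Pictures are saved under pics/ and viewed, about 8 in all and at most 12, crops included, and the job is handed in when it is done.

Besides the shell and the picture viewer there is one more tool, called after "Call:" as name(argument=value, ...) on one line, values as JSON. move_arm: Moves the arm, as the interface text tells. Its arguments: {"type":"object","properties":{"targets":{"type":"array"},"grip":{"type":"number"},"squeeze":{"type":"number"}},"required":["targets"]}

```bash
ls; mkdir -p pics
python3 - <<'E'
from bench import read_state,camera,pinch_z
import cv2,numpy as np
print(pinch_z,read_state())
ims=[]
for n in ["scene","top"]:
    c=camera(n); print(n,c["vertical_fov"],c["cx"],c["cy"],c["k1"],c["world_to_cam"].tolist() if hasattr(c["world_to_cam"],'tolist') else c["world_to_cam"])
    im=np.array(c["pixels"])[...,::-1]; cv2.imwrite(f"pics/{n}0.png",im)
    cv2.imwrite(f"pics/{n}0b.png",cv2.resize(im,(800,600),interpolation=cv2.INTER_CUBIC))
E
```

```text
pics
0.0187 {'time': 0.0, 'joint_pos': array([ 1.17740696,  0.33288933, -0.06468112,  1.46095339,  0.02158564,
        1.34984885, -0.08851696]), 'joint_velocities': array([-7.11862079e-05,  1.11670821e-03, -1.26850397e-03,  2.31611910e-03,
        1.01418096e-04,  7.33287452e-04,  1.72302613e-03]), 'tau': array([-5.03022020e-04, -6.25452304e+01,  4.87470848e-02, -3.91602874e+01,
        1.62771478e-02,  1.00472782e-02,  5.38464633e-05]), 'ee_pos': array([ 0.2263114 , -0.5821534 ,  0.20189922]), 'orientation': array([ 2.01914763,  0.38013699, -2.01979092]), 'ft_force': array([ 0.27045475, -0.50742774,  0.12942942]), 'ft_torque': array([-0.01794233,  0.03949968,  0.02981418]), 'width': 0.08554478137452912}
scene 50.17647288120986 250.6255409651472 191.20338319503463 -0.13617435446321613 [[0.8489063946578252, 0.5284866548861793, 0.007732316358607684, -0.39229282682045236], [0.3844102470069647, -0.6073042929813471, -0.6952771085851098, -0.11153823324690966], [-0.36274880441580715, 0.5931975651784511, -0.7187001833596955, 1.3599035926126728], [0.0, 0.0, 0.0, 1.0]]
top 48.82878218878105 256.5319989433171 200.41879785583717 -0.1424309822652395 [[-0.017821389019341643, -0.9997550519625974, -0.013123801609496975, 0.017451578883678712], [-0.9899592184471557, 0.019484604655488694, -0.14000391420569688, 0.4720609900226048], [0.14022533260762166, 0.010496964165102894, -0.9900639725989421, 1.25987846525374], [0.0, 0.0, 0.0, 1.0]]
```

View pics/top0b.png

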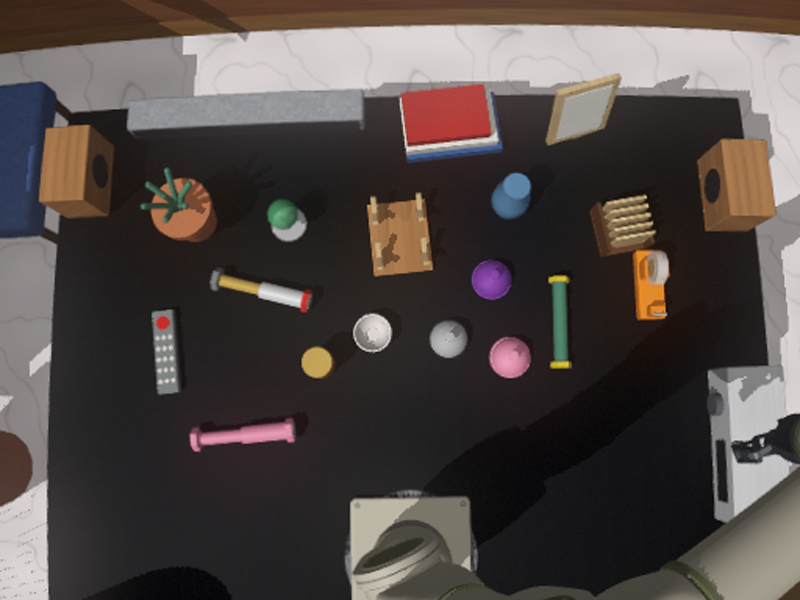

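View pics/scene0b.png

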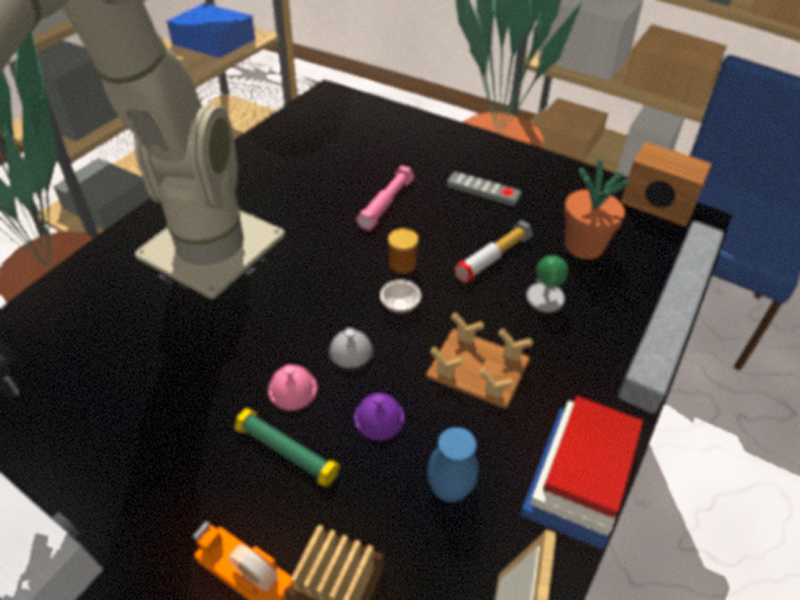

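The top view (800-px copy) shows:
- **Telescope candidates:** white/brass with a red ring at (262,289), and a pink one at (243,434). The first fits because it has the red and grey rings; pink is excluded.
- **Bell candidates:** chrome (449,338), pink (510,357) and purple (491,280). Chrome is the one meant.
- **Others:** the kaleidoscope is at (560,322) and the rack at (400,237).

Next I'll measure these and confirm them in one crop mosaic.

```bash
cat > h.py <<'E'
import numpy as np,cv2
from bench import read_state,camera,pinch_z
from scipy.spatial.transform import Rotation as R
def intr(c):
    f=192/np.tan(np.radians(c["vertical_fov"])/2)
    return np.array([[f,0,c["cx"]],[0,f,c["cy"]],[0,0,1]]),np.array([c["k1"],0,0,0,0.])
def ray(c,uv):
    K,d=intr(c); s=cv2.undistortPointsIter(np.array(uv,float).reshape(-1,1,2),K,d,None,None,(3,50,1e-10)).reshape(-1,2)
    T=np.array(c["world_to_cam"]); v=np.c_[s,np.ones(len(s))]@T[:3,:3]; o=-T[:3,:3].T@T[:3,3]
    return o,v
def plane(c,uv,z):
    o,v=ray(c,uv); return o+v*((z-o[2])/v[:,2])[:,None]
def tri(c1,p1,c2,p2):
    (a,u),(b,w)=ray(c1,p1),ray(c2,p2); u,w=u[0],w[0]
    s=np.linalg.lstsq(np.c_[u,-w],b-a,rcond=None)[0]
    P,Q=a+s[0]*u,b+s[1]*w; return (P+Q)/2,np.linalg.norm(P-Q)
def proj(c,P):
    K,d=intr(c); T=np.array(c["world_to_cam"])
    return cv2.projectPoints(np.array(P,float).reshape(-1,1,3),cv2.Rodrigues(T[:3,:3])[0],T[:3,3],K,d)[0].reshape(-1,2)
def hsv(c): return cv2.cvtColor(np.array(c["pixels"]),cv2.COLOR_RGB2HSV)
def blobs(m,amin=12):
    n,l,s,ce=cv2.connectedComponentsWithStats(m.astype(np.uint8),connectivity=8)
    return [(ce[i],s[i]) for i in range(1,n) if s[i][4]>=amin],l
E
python3 - <<'E'
from h import *
cs={n:camera(n) for n in("top","scene")}
rois={"top":dict(red=(175,180,210,205),grey=(128,165,150,192),yel=(345,170,372,242),bell=(270,200,302,232),dish=(222,196,255,228),candle=(190,218,216,244)),
"scene":dict(red=(285,160,310,185),grey=(328,138,345,160),yel=(145,255,222,315),bell=(205,205,242,240))}
for n,c in cs.items():
    H=hsv(c).astype(int); h,s,v=H[...,0],H[...,1],H[...,2]
    def sh(k,m,z):
        x0,y0,x1,y1=rois[n][k]; M=np.zeros_like(m); M[y0:y1,x0:x1]=m[y0:y1,x0:x1]
        for ce,st in blobs(M,8)[0]: print(n,k,ce.round(1),st[4],(plane(c,[ce],z)[0]*1000).round(1))
    sh("red",((h<8)|(h>172))&(s>130)&(v>90),.02)
    sh("grey",(s<70)&(v>50),.02)
    sh("yel",(h>20)&(h<36)&(s>120)&(v>90),.018)
    sh("bell",(s<60)&(v>60),.03)
    if n=="top":
        sh("dish",(s<60)&(v>60),.03); sh("candle",(s>100)&(v>80),.07)
t,s=[np.array(cs[n]["pixels"])[...,::-1] for n in("top","scene")]
def cr(im,x0,y0,w,hh): return cv2.resize(im[y0:y0+hh,x0:x0+w],(400,300),interpolation=cv2.INTER_CUBIC)
cv2.imwrite("pics/mos.png",np.vstack([np.hstack([cr(t,216,112,80,60),cr(s,264,194,88,66)]),np.hstack([cr(t,128,160,88,66),cr(s,200,195,64,48)])]))
E
```

```text
top red [194.8 192.4] 53 [503.1 200.5  20. ]
top grey [137.4 178.2] 78 [552.5 384.3  20. ]
top yel [356.8 178. ] 52 [ 539.4 -306.7   18. ]
top yel [358.4 233. ] 65 [ 366.9 -303.1   18. ]
top bell [286.5 216.5] 464 [421.3 -81.8  30. ]
top dish [238.  212.5] 509 [436.7  65.9  30. ]
top candle [202.5 231.5] 330 [377.4 169.5  70. ]
scene red [297.7 172.1] 61 [504.5 211.7  20. ]
scene grey [335.7 145.8] 72 [554.2 397.7  20. ]
scene yel [155.3 267.2] 100 [ 359.2 -298.2   18. ]
scene yel [209.7 301.9] 141 [ 534.8 -303.1   18. ]
scene bell [223.9 222.5] 566 [429.8 -88.1  30. ]
```

View pics/mos.png

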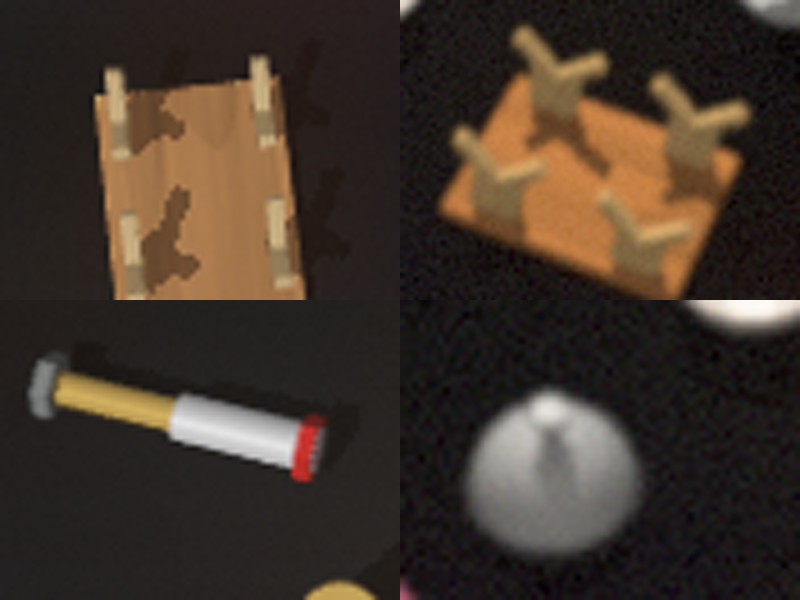

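The crops confirm the telescope (red ring on the thick end, lower right in the crop) and the chrome bell. The rack's four V posts are visible. The long side of its base runs roughly along world x, but I can't tell the deep notch from the high one yet. I'll work out the move to a wrist-camera look over the rack.

```bash
cat >> h.py <<'E'
def go(p,yaw=None):
    """needed move to TCP p (m); yaw = desired angle of tool y axis in xy (mod pi). Reports turn first, then shift in the turned frame"""
    s=read_state(); M=R.from_rotvec(s["orientation"]).as_matrix(); 
    y=np.arctan2(M[1,1],M[0,1]); yaw=y if yaw is None else yaw
    best=min(((yaw+k*np.pi-y) for k in(-2,-1,0,1,2)),key=abs)
    for d in [best, best-np.sign(best)*np.pi]:
        a=y+d; D=np.c_[[0,0,-1],[np.cos(a),np.sin(a),0],[0,0,0]]; D[:,2]=np.cross(D[:,0],D[:,1])
        turn=R.from_matrix(M.T@D).as_rotvec(); sh=D.T@(np.array(p)-s["ee_pos"])*1000
        print("turn",turn.round(3),"then shift mm",sh.round(1),"q7",s["joint_pos"][6].round(2),"tooly",np.degrees(y).round(1),"tilt",np.degrees(np.arccos(-M[2,0])).round(2),"ee",s["ee_pos"].round(4),"t",round(s["time"],2))
E
python3 - <<'E'
from h import *
M=R.from_rotvec(read_state()["orientation"]).as_matrix(); print(M.round(3))
c=camera("wrist"); T=np.array(c["world_to_cam"]); print(c["vertical_fov"],c["k1"],"cam pos in tool",(M.T@(-T[:3,:3].T@T[:3,3]-read_state()["ee_pos"])).round(3),"cam z in tool",(M.T@T[2,:3]).round(3),"cam x in tool",(M.T@T[0,:3]).round(3))
go([.56,-.02,.33],0)
E
```

```text
[[-0.     0.362 -0.932]
 [ 0.001 -0.932 -0.362]
 [-1.    -0.001  0.   ]]
67.61297832900091 -0.01284034797936476 cam pos in tool [-0.171 -0.    -0.081] cam z in tool [0.948 0.    0.317] cam x in tool [-0.001  1.     0.001]
turn [-1.2e+00 -0.0e+00  1.0e-03] then shift mm [-127.6  333.6 -562.4] q7 -0.09 tooly -68.8 tilt 0.04 ee [ 0.2264 -0.5824  0.2024] t 0.25
turn [1.942e+00 1.000e-03 0.000e+00] then shift mm [-127.6 -333.6  562.4] q7 -0.09 tooly -68.8 tilt 0.04 ee [ 0.2264 -0.5824  0.2024] t 0.25
```

Call:
move_arm(targets=[{"ax":0.185,"dx":-30},{"ax":0.185,"dx":-30},{"dx":-6,"dy":-44,"dz":-21},{"dx":-6,"dy":-44,"dz":-21},{"dx":-6,"dy":-44,"dz":-21},{"dx":-6,"dy":-44,"dz":-21},{"dx":-6,"dy":-44,"dz":-21},{"dx":-6,"dy":-44,"dz":-21}])

```text
invalid input at $.targets[0]: expected keys dx, dy, dz, ax, ay, az
```

Call:
move_arm(targets=[{"dx":-6,"dy":-44,"dz":-21},{"dx":-6,"dy":-44,"dz":-21},{"dx":-6,"dy":-44,"dz":-21},{"dx":-6,"dy":-44,"dz":-21},{"dx":-6,"dy":-44,"dz":-21},{"dx":-6,"dy":-44,"dz":-21},{"dx":-6,"dy":-44,"dz":-21},{"dx":0}])

```text
invalid input at $.targets[0]: expected keys dx, dy, dz, ax, ay, az
```

Run:
```python
from h import *
go([.5,-.02,.33],-np.pi/2)
c=camera("wrist"); im=np.array(c["pixels"])[...,::-1]; cv2.imwrite("pics/w1raw.png",im)
import pickle; pickle.dump(c,open("w1.pkl","wb"))
cv2.imwrite("pics/w1.png",cv2.resize(im,(800,600),interpolation=cv2.INTER_CUBIC))
```

```text
turn [0.371 0.    0.001] then shift mm [-127.6 -562.4 -273.6] q7 -0.09 tooly -68.8 tilt 0.04 ee [ 0.2264 -0.5824  0.2024] t 0.25
turn [-2.771e+00 -1.000e-03  0.000e+00] then shift mm [-127.6  562.4  273.6] q7 -0.09 tooly -68.8 tilt 0.04 ee [ 0.2264 -0.5824  0.2024] t 0.25
```

View pics/w1.png

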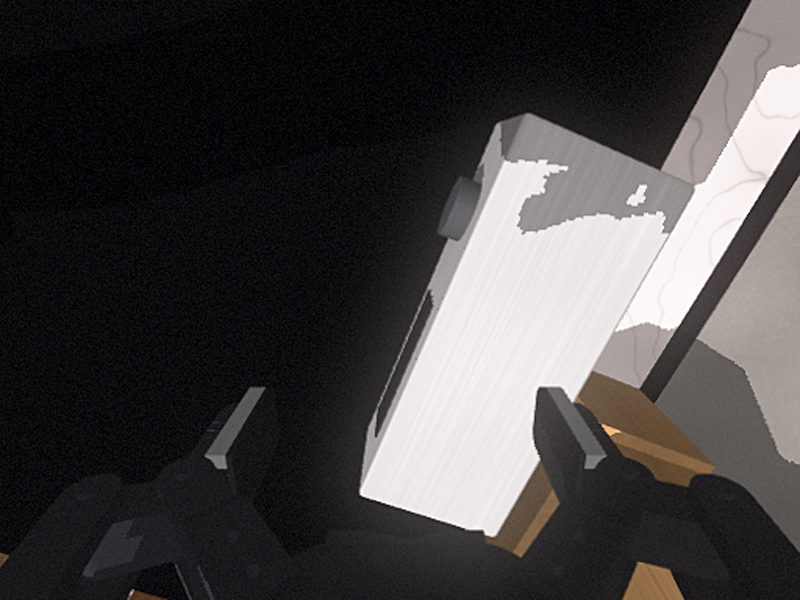

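The moves were refused because every row needs all six keys, so this picture only shows the start view: the white appliance, with the fingers at the bottom. I'll resend them.

Call:
move_arm(targets=[{"dx":-30,"dy":0,"dz":0,"ax":0.185,"ay":0,"az":0},{"dx":-30,"dy":0,"dz":0,"ax":0.185,"ay":0,"az":0},{"dx":-6,"dy":-44,"dz":-21,"ax":0,"ay":0,"az":0},{"dx":-6,"dy":-44,"dz":-21,"ax":0,"ay":0,"az":0},{"dx":-6,"dy":-44,"dz":-21,"ax":0,"ay":0,"az":0},{"dx":-6,"dy":-44,"dz":-21,"ax":0,"ay":0,"az":0},{"dx":-6,"dy":-44,"dz":-21,"ax":0,"ay":0,"az":0},{"dx":-6,"dy":-44,"dz":-21,"ax":0,"ay":0,"az":0}])

```text
time: 1.3
ee_pos: [0.3528, -0.3169, 0.299]
orientation: [2.221, 0.0, -2.22]
ft_force: [0.4, 0.4, -0.9]
width: 0.0854
```

Call:
move_arm(targets=[{"dx":-6,"dy":-44,"dz":-21,"ax":0,"ay":0,"az":0},{"dx":-6,"dy":-44,"dz":-21,"ax":0,"ay":0,"az":0},{"dx":-6,"dy":-44,"dz":-21,"ax":0,"ay":0,"az":0},{"dx":-6,"dy":-44,"dz":-21,"ax":0,"ay":0,"az":0},{"dx":-6,"dy":-44,"dz":-21,"ax":0,"ay":0,"az":0},{"dx":-6,"dy":-44,"dz":-21,"ax":0,"ay":0,"az":0},{"dx":0,"dy":-30,"dz":-20,"ax":0,"ay":0,"az":0},{"dx":0,"dy":0,"dz":0,"ax":0,"ay":0,"az":0}])

```text
time: 2.3
ee_pos: [0.4987, -0.0215, 0.3346]
orientation: [2.219, 0.007, -2.219]
ft_force: [-1.2, -0.3, 0.3]
width: 0.0855
```

Run:
```python
from h import *
go([.5,-.02,.33],-np.pi/2)
c=camera("wrist"); im=np.array(c["pixels"])[...,::-1]; cv2.imwrite("pics/w2raw.png",im)
import pickle; pickle.dump(c,open("w2.pkl","wb"))
cv2.imwrite("pics/w2.png",cv2.resize(im,(800,600),interpolation=cv2.INTER_CUBIC))
```

```text
turn [0.006 0.    0.001] then shift mm [ 4.6 -1.5 -1.3] q7 -1.63 tooly -89.7 tilt 0.06 ee [ 0.4987 -0.0215  0.3346] t 2.3
turn [-3.136e+00 -2.000e-03  0.000e+00] then shift mm [4.6 1.5 1.3] q7 -1.63 tooly -89.7 tilt 0.06 ee [ 0.4987 -0.0215  0.3346] t 2.3
```

View pics/w2.png

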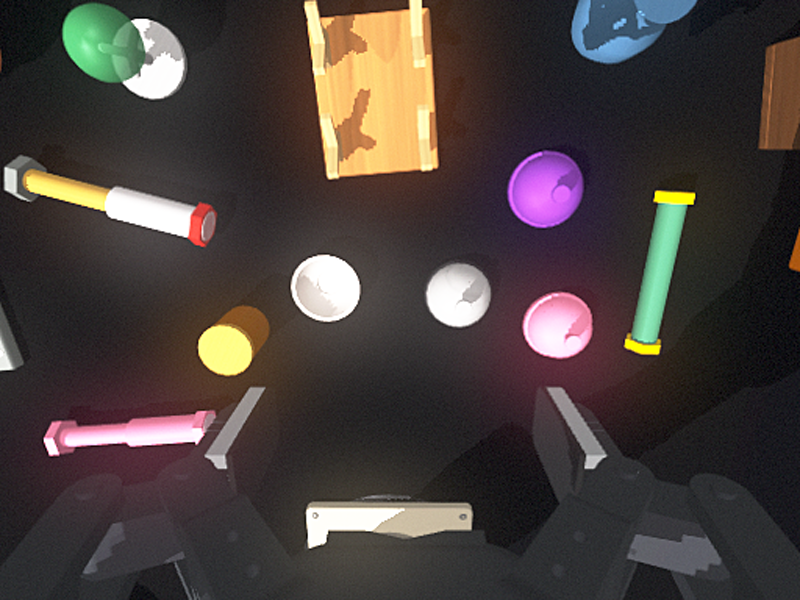

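The wrist view (800-px copy) shows:
- rack base, from x 319 to 438 and y 10 to 178, with all four saddles
- telescope from (22,178) to (203,224)
- kaleidoscope from (675,197) to (643,345)
- chrome bell (458,295)
- dish (326,288)

Next I'll fit the rack pose from its base edges and tell the saddles apart by height.

```bash
cat > rk.py <<'E'
from h import *
import pickle
c=pickle.load(open("w2.pkl","rb")); H=hsv(c).astype(float)
v=H[...,2]*(H[...,1]>90)
def edge(a):  # subpixel first/last crossing
    t=90; i=np.where(a>t)[0]; lo,hi=i[0],i[-1]
    f=lambda p,q:p+(t-a[p])/(a[q]-a[p])*(q-p)
    return f(lo-1,lo),f(hi+1,hi)
near,far,lf,rt=[],[],[],[]
for x in range(222,262):
    e=edge(v[0:135,x]) ; far.append((x,e[0])); near.append((x,e[1]))
for y in range(50,67):
    e=edge(v[y,185:300]); lf.append((185+e[0],y)); rt.append((185+e[1],y))
L={}
for k,p in dict(near=near,far=far,left=lf,right=rt).items():
    z=.01 
    P=plane(c,p,z)[:,:2]; vx,vy,x0,y0=cv2.fitLine(P.astype(np.float32),cv2.DIST_HUBER,0,.001,.001).ravel()
    L[k]=(np.array([x0,y0]),np.degrees(np.arctan2(vy,vx))); print(k,(L[k][0]*1000).round(1),L[k][1].round(2))
psi=np.radians(np.mean([(L["near"][1]+180)%180-90,(L["far"][1]+180)%180-90]))
ex=np.array([np.cos(psi),np.sin(psi)]); ey=np.array([-ex[1],ex[0]])
a=[L[k][0]@ex for k in("near","far")]; b=[L[k][0]@ey for k in("right","left")]
print("psi",np.degrees(psi),"sizes",np.diff(a)*1000,np.diff(b)*1000)
ctr=np.mean(a)*ex+np.mean(b)*ey; print("centre",ctr); np.save("rack.npy",[*ctr,psi])
E
python3 rk.py
```

```text
near [557.4   8.7] -85.05
far [709.4   5.6] -84.93
left [641.6  71.7] 4.07
right [639.6 -50.3] 5.03
psi 5.0114627 sizes [151.10475] [121.341934]
centre [0.63316715 0.01004717]
```

Run:
```python
from h import *
import pickle
x,y,p=np.load("rack.npy"); ex=np.array([np.cos(p),np.sin(p)]); ey=np.array([-ex[1],ex[0]])
W=lambda a,b,z:np.r_[np.array([x,y])+a*ex+b*ey,z]
cs=camera("scene"); s=np.array(cs["pixels"])[...,::-1]
f=9; out=[]
for i in(-1,1):
  for j in(1,-1):
    c0=proj(cs,[W(.045*i,.045*j,.045)])[0].astype(int); w,h=44,33
    x0,y0=c0[0]-w//2,c0[1]-h//2
    im=cv2.resize(s[y0:y0+h,x0:x0+w],(w*f,h*f),interpolation=cv2.INTER_CUBIC)
    for d,col in((0,(0,0,255)),(.004,(0,255,0)),(.007,(255,0,0))):
        q=[W(.045*i+a,.045*j-.005,z+d) for a,z in((-.024,.060),(0,.036),(.024,.060))]
        q=((proj(cs,q)-[x0,y0]+.5)*f-.5)
        cv2.polylines(im,[np.int32(q*8)],False,col,1,cv2.LINE_AA,3)
    cv2.putText(im,f"x{i} y{j}",(5,15),0,.5,(255,255,255),1); out.append(im)
cv2.imwrite("pics/sad.png",np.vstack([np.hstack(out[:2]),np.hstack(out[2:])]))
```

```text
(no output)
```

View pics/sad.png

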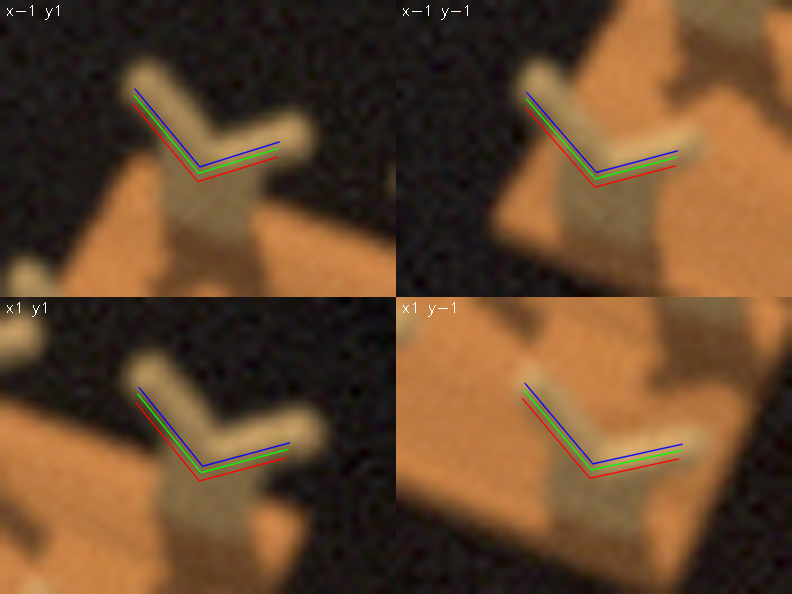

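The overlay doesn't settle it: calibration offset and blur are about as large as the 7 mm height difference. I'll take an oblique wrist view along the rack's y axis.

Call:
move_arm(targets=[{"dx":0,"dy":0,"dz":0,"ax":-0.175,"ay":0,"az":0},{"dx":0,"dy":0,"dz":0,"ax":-0.175,"ay":0,"az":0},{"dx":0,"dy":0,"dz":0,"ax":-0.175,"ay":0,"az":0},{"dx":0,"dy":0,"dz":0,"ax":-0.175,"ay":0,"az":0},{"dx":0,"dy":0,"dz":0,"ax":-0.175,"ay":0,"az":0},{"dx":0,"dy":0,"dz":0,"ax":-0.175,"ay":0,"az":0},{"dx":0,"dy":0,"dz":0,"ax":-0.175,"ay":0,"az":0},{"dx":0,"dy":0,"dz":0,"ax":-0.175,"ay":0,"az":0}])

```text
time: 3.4
ee_pos: [0.4976, -0.0259, 0.3348]
orientation: [1.33, 1.125, -1.331]
ft_force: [0.4, -0.2, 0.2]
width: 0.0855
```

Call:
move_arm(targets=[{"dx":0,"dy":0,"dz":0,"ax":-0.08,"ay":0,"az":0},{"dx":15,"dy":24,"dz":-42,"ax":0,"ay":0,"az":0},{"dx":15,"dy":24,"dz":-42,"ax":0,"ay":0,"az":0},{"dx":15,"dy":24,"dz":-42,"ax":0,"ay":0,"az":0},{"dx":15,"dy":24,"dz":-42,"ax":0,"ay":0,"az":0},{"dx":15,"dy":24,"dz":-42,"ax":0,"ay":0,"az":0},{"dx":0,"dy":0,"dz":0,"ax":0,"ay":0,"az":0}])

```text
time: 4.28
ee_pos: [0.6361, 0.1758, 0.2566]
orientation: [1.271, 1.17, -1.277]
ft_force: [0.3, -1.1, -0.1]
width: 0.0851
```

Run:
```python
from h import *
import pickle
go([.45,-.303,.25],-np.pi/2)
c=camera("wrist"); pickle.dump(c,open("w3.pkl","wb")); im=np.array(c["pixels"])[...,::-1]
x,y,p=np.load("rack.npy"); ex=np.array([np.cos(p),np.sin(p)]); ey=np.array([-ex[1],ex[0]])
W=lambda a,b,z:np.r_[np.array([x,y])+a*ex+b*ey,z]
q=proj(c,[W(a,b,z) for a in(-.08,.08) for b in(-.06,.06) for z in(0,.07)]); x0,y0=(q.min(0)-8).astype(int); x1,y1=(q.max(0)+8).astype(int)
x0,y0=max(x0,0),max(y0,0); print(x0,y0,x1,y1)
f=min(800/(x1-x0),600/(y1-y0)); b=cv2.resize(im[y0:y1,x0:x1],None,fx=f,fy=f,interpolation=cv2.INTER_CUBIC)
cv2.imwrite("pics/w3.png",b)
```

```text
turn [1.484 0.003 0.004] then shift mm [  6.6 478.8 186.1] q7 -0.62 tooly -5.0 tilt 0.26 ee [0.6361 0.1758 0.2566] t 4.28
turn [-1.658 -0.004  0.004] then shift mm [   6.6 -478.8 -186.1] q7 -0.62 tooly -5.0 tilt 0.26 ee [0.6361 0.1758 0.2566] t 4.28
197 203 334 323
```

View pics/w3.png

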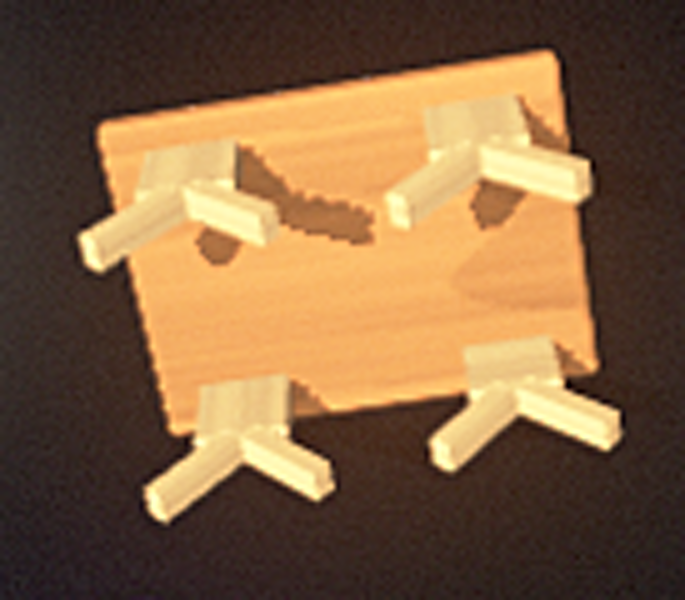

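Run:
```python
from h import *
import pickle
c=pickle.load(open("w3.pkl","rb"))
x,y,p=np.load("rack.npy"); ex=np.array([np.cos(p),np.sin(p)]); ey=np.array([-ex[1],ex[0]])
W=lambda a,b,z:np.r_[np.array([x,y])+a*ex+b*ey,z]
f=5.0
for i in(-1,1):
  for j in(1,-1):
    q=(proj(c,[W(.045*i,.045*j+.005,z) for z in(.01,.036,.04,.043)])-[197,203]+.5)*f-.5
    print(i,j,q.round(0).tolist(),"block px 36/40/43:",np.linalg.norm(q[1:]-q[0],axis=1).round(1))
    h=(proj(c,[W(.045*i+s*.024,.045*j,z) for s in(-1,1) for z in(.06,.064,.067)])-[197,203]+.5)*f-.5; print("   horns L",h[:3].round(0).tolist()," R",h[3:].round(0).tolist())
```

```text
-1 1 [[189.0, 145.0], [182.0, 183.0], [181.0, 189.0], [180.0, 194.0]] block px 36/40/43: [38.7 45.  49.8]
   horns L [[97.0, 249.0], [95.0, 256.0], [94.0, 262.0]]  R [[259.0, 224.0], [259.0, 231.0], [258.0, 236.0]]
-1 -1 [[243.0, 379.0], [238.0, 427.0], [238.0, 435.0], [237.0, 441.0]] block px 36/40/43: [48.1 56.  62. ]
   horns L [[162.0, 500.0], [160.0, 509.0], [159.0, 516.0]]  R [[314.0, 478.0], [313.0, 487.0], [313.0, 494.0]]
1 1 [[466.0, 101.0], [475.0, 137.0], [476.0, 142.0], [477.0, 147.0]] block px 36/40/43: [36.8 42.9 47.5]
   horns L [[403.0, 202.0], [403.0, 209.0], [404.0, 214.0]]  R [[569.0, 176.0], [571.0, 183.0], [573.0, 188.0]]
1 -1 [[504.0, 340.0], [514.0, 387.0], [515.0, 394.0], [516.0, 400.0]] block px 36/40/43: [47.5 55.2 61.1]
   horns L [[448.0, 459.0], [449.0, 468.0], [450.0, 474.0]]  R [[604.0, 437.0], [606.0, 445.0], [608.0, 451.0]]
```

The oblique view settles it. Saddle block heights, measured against prediction:

| World side | Measured (px) | Notch height (mm) |
|---|---|---|
| −x, +y | 45 | 40 |
| −x, −y | 53 | 40 |
| +x, +y | 47 | 43 |
| +x, −y | 44 | 36 |

So the telescope cradle is on the far (+x) side with its deep notch towards world −y, which puts the rack yaw at about 185°. The seats are telescope (0.678, 0.014) and kaleidoscope (0.588, 0.006). Now I'll measure the tubes.

```bash
cat > tubes.py <<'E'
from h import *
def axis(c,m,z):
    ys,xs=np.nonzero(m); P=plane(c,np.c_[xs,ys],z)[:,:2]
    vx,vy,x0,y0=cv2.fitLine(P.astype(np.float32),cv2.DIST_L2,0,.001,.001).ravel(); d=np.array([vx,vy]); s=(P-[x0,y0])@d
    return np.array([x0,y0]),d,s
def tele(c,roi):
    H=hsv(c).astype(int); h,s,v=H[...,0],H[...,1],H[...,2]; M=np.zeros(h.shape,bool); a,b,e,f=roi; M[b:f,a:e]=1
    red=M&((h<8)|(h>172))&(s>120)&(v>90); br=M&(h>12)&(h<32)&(s>90)&(v>90); wh=M&(s<60)&(v>130)
    n,l,st,ce=cv2.connectedComponentsWithStats(wh.astype(np.uint8)); k=[i for i in range(1,n) if st[i][4]>60]
    big=max(k,key=lambda i:st[i][4]); W=l==big
    for nm,m in(("red",red),("brass",br),("white",W)): ys,xs=np.nonzero(m); print(nm,len(xs),xs.mean().round(1),ys.mean().round(1))
    p,d,sv=axis(c,W|br,.02)
    R0=plane(c,[np.argwhere(red).mean(0)[::-1]],.02)[0,:2]
    if (R0-p)@d<0: d=-d
    pr=lambda m:(plane(c,np.argwhere(m)[:,::-1],.02)[:,:2]-p)@d
    bmin,bmax=np.percentile(pr(br),[1,99]); wmin,wmax=np.percentile(pr(W),[1,99]); rmin,rmax=np.percentile(pr(red),[1,99])
    print("brass",bmin*1e3,bmax*1e3,"white",wmin*1e3,wmax*1e3,"red",rmin*1e3,rmax*1e3)
    o=(np.mean([bmin+.088,wmax-.088,(wmin+bmax)/2])); O=p+o*d
    print("origin estimates",(bmin+.088,(bmax+wmin)/2,wmax-.088),"origin",O.round(4),"yaw deg",np.degrees(np.arctan2(d[1],d[0])).round(2)); return O,np.arctan2(d[1],d[0])
def kal(c,roi):
    H=hsv(c).astype(int); h,s,v=H[...,0],H[...,1],H[...,2]; M=np.zeros(h.shape,bool); a,b,e,f=roi; M[b:f,a:e]=1
    g=M&(h>40)&(h<90)&(s>60)&(v>60); y=M&(h>20)&(h<36)&(s>120)&(v>110)
    bl=sorted(blobs(y)[0],key=lambda t:-t[1][4])[:2]; E=plane(c,[t[0] for t in bl],.018)[:,:2]
    p,d,sg=axis(c,g,.018); lo,hi=np.percentile(sg,[1,99])
    print("rings",E.round(4).tolist(),np.linalg.norm(E[0]-E[1]),"green len",hi-lo,"mid by green",(p+d*(lo+hi)/2).round(4),"by rings",E.mean(0).round(4),"yaw",np.degrees(np.arctan2(d[1],d[0])).round(2))
E
python3 - <<'E'
from tubes import *
import pickle
c=pickle.load(open("w2.pkl","rb"))
O,y=tele(c,(0,95,142,160)); kal(c,(395,118,450,230))
go([*(O+.013*np.array([np.cos(y),np.sin(y)])),.20],y+np.pi/2)
E
```

```text
red 252 127.3 142.9
brass 802 41.5 120.6
white 1135 95.0 134.8
brass -95.33219889590434 -9.032574963102972 white -8.034989626259424 80.45777826605405 red 81.51146351350067 107.47173144885721
origin estimates (np.float64(-0.007332198895904349), np.float64(-0.008533782294681198), np.float64(-0.007542221733945947)) origin [0.5308 0.298 ] yaw deg -104.83
rings [[0.5361, -0.3086], [0.362, -0.3044]] 0.1742264302489948 green len 0.15869798207968835 mid by green [ 0.4486 -0.306 ] by rings [ 0.449  -0.3065] yaw -1.27
turn [0.17  0.001 0.002] then shift mm [  58.1 -133.8  -80. ] q7 -0.62 tooly -5.1 tilt 0.15 ee [0.6363 0.1739 0.2581] t 4.33
turn [-2.972e+00 -4.000e-03  1.000e-03] then shift mm [ 58.1 133.8  80. ] q7 -0.62 tooly -5.1 tilt 0.15 ee [0.6363 0.1739 0.2581] t 4.33
```

Call:
move_arm(targets=[{"dx":0,"dy":0,"dz":0,"ax":0.17,"ay":0,"az":0},{"dx":14,"dy":-33,"dz":-20,"ax":0,"ay":0,"az":0},{"dx":14,"dy":-34,"dz":-20,"ax":0,"ay":0,"az":0},{"dx":15,"dy":-33,"dz":-20,"ax":0,"ay":0,"az":0},{"dx":15,"dy":-34,"dz":-20,"ax":0,"ay":0,"az":0},{"dx":0,"dy":0,"dz":0,"ax":0,"ay":0,"az":0}])

```text
time: 5.08
ee_pos: [0.5255, 0.2861, 0.2021]
orientation: [1.396, 1.075, -1.396]
ft_force: [1.2, -0.2, 0.2]
width: 0.0854
```

Run:
```python
from tubes import *
import pickle
c=camera("wrist"); pickle.dump(c,open("w4.pkl","wb")); cv2.imwrite("pics/w4.png",np.array(c["pixels"])[...,::-1])
q=proj(c,[[.5308+s*.1*np.cos(-1.83),.298+s*.1*np.sin(-1.83),.02] for s in(-1,0,1)]); print(q.round(0).tolist())
a=np.clip(q.min(0)-22,0,None).astype(int); b=(q.max(0)+22).astype(int)
O,y=tele(c,(a[0],a[1],b[0],b[1]))
go([*(O+.013*np.array([np.cos(y),np.sin(y)])),.007],y+np.pi/2)
t=camera("top"); print("stand/sphere",plane(t,[(282/1.5625,213/1.5625)],.073),plane(t,[(290/1.5625,228/1.5625)],.02))
```

```text
[[261.0, 68.0], [261.0, 155.0], [261.0, 228.0]]
red 374 260.9 234.0
brass 1597 261.0 124.7
white 1798 260.8 195.8
brass -91.36107507257613 -2.8641210590841446 white -1.6504616144096125 91.20757295601327 red 82.30465015168687 107.93705407678334
origin estimates (np.float64(-0.0033610750725761307), np.float64(-0.0022572913367468785), np.float64(0.0032075729560132743)) origin [0.5278 0.2875] yaw deg -104.89
turn [-0.     0.001 -0.002] then shift mm [195.5  -0.3  10. ] q7 -1.02 tooly -14.9 tilt 0.12 ee [0.5274 0.2845 0.2025] t 5.12
turn [ 3.141e+00 -3.000e-03 -2.000e-03] then shift mm [195.5   0.3 -10. ] q7 -1.02 tooly -14.9 tilt 0.12 ee [0.5274 0.2845 0.2025] t 5.12
stand/sphere [[0.66932715 0.23734134 0.073     ]] [[0.65332783 0.23078111 0.02      ]]
```

The hover view agrees with the earlier measurement once parallax is allowed for: origin about (0.5285, 0.2905), yaw −104.9°. Descending to grip at the centre of mass.

Call:
move_arm(targets=[{"dx":45,"dy":0,"dz":7,"ax":0,"ay":0,"az":0},{"dx":45,"dy":0,"dz":0,"ax":0,"ay":0,"az":0},{"dx":45,"dy":0,"dz":0,"ax":0,"ay":0,"az":0},{"dx":35,"dy":0,"dz":0,"ax":0,"ay":0,"az":0},{"dx":25,"dy":0,"dz":0,"ax":0,"ay":0,"az":0},{"dx":0,"dy":0,"dz":0,"ax":0,"ay":0,"az":0}])

```text
time: 5.92
ee_pos: [0.5262, 0.2763, 0.0055]
orientation: [1.398, 1.073, -1.403]
ft_force: [0.5, -0.3, 1.0]
width: 0.0854
```

Call:
move_arm(targets=[{"dx":0,"dy":0,"dz":0,"ax":0,"ay":0,"az":0},{"dx":0,"dy":0,"dz":0,"ax":0,"ay":0,"az":0},{"dx":0,"dy":0,"dz":0,"ax":0,"ay":0,"az":0},{"dx":0,"dy":0,"dz":0,"ax":0,"ay":0,"az":0},{"dx":0,"dy":0,"dz":0,"ax":0,"ay":0,"az":0}], grip=25, squeeze=35)

```text
time: 6.55
ee_pos: [0.5258, 0.2791, 0.0068]
orientation: [1.398, 1.075, -1.398]
ft_force: [-0.3, -0.3, -0.3]
width: 0.0251
```

The width fell to 25.1 mm instead of 34 mm, so something is off. I'll look.

Run:
```python
from h import *
c=camera("wrist"); cv2.imwrite("pics/w5.png",np.hstack([np.array(c["pixels"])[...,::-1][:,60:460]]))
```

```text
(no output)
```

View pics/w5.png

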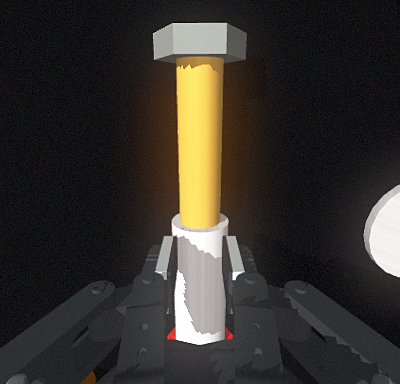

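Run:
```python
from h import *
c=camera("wrist"); s=read_state(); M=R.from_rotvec(s["orientation"]).as_matrix(); p=s["ee_pos"]; print(s["width"],p,s["ft_force"])
for w in(.0125,.017):
    print(w,(proj(c,[p+M@[x,w*sg,-.011] for x in(-.04,-.0187,0) for sg in(-1,1)])-[60,0]).round(0).tolist())
a=-104.9*np.pi/180;d=np.array([np.cos(a),np.sin(a)]);n=np.array([-d[1],d[0]])
for o in([.5285,.2905],):
    print((proj(c,[[*(np.array(o)+t*d+r*n),z] for t,r,z in((-.1,0,.04),(-.088,0,.04),(0,0,.037),(0,.017,.02),(0,-.017,.02),(0,0,.02))])-[60,0]).round(0).tolist())
```

```text
0.024854615718556853 [0.52568898 0.27907208 0.00670451] [ 0.49004005 -1.02354292  0.30466203]
0.0125 [[175.0, 242.0], [224.0, 242.0], [178.0, 225.0], [221.0, 225.0], [180.0, 212.0], [219.0, 212.0]]
0.017 [[166.0, 242.0], [233.0, 242.0], [170.0, 225.0], [229.0, 225.0], [173.0, 212.0], [226.0, 212.0]]
[[199.0, 22.0], [199.0, 53.0], [199.0, 232.0], [227.0, 220.0], [171.0, 220.0], [199.0, 220.0]]
```

The model fits the picture: the barrel shoulder is predicted at cols 171 to 227 and row 220, and seen at 172 to 230. The fingers are on both sides of the barrel. I'll command tighter to see whether they're blocked.

Call:
move_arm(targets=[{"dx":0,"dy":0,"dz":0,"ax":0,"ay":0,"az":0},{"dx":0,"dy":0,"dz":0,"ax":0,"ay":0,"az":0},{"dx":0,"dy":0,"dz":0,"ax":0,"ay":0,"az":0}], grip=10, squeeze=40)

```text
time: 7.02
ee_pos: [0.5263, 0.2794, 0.0077]
orientation: [1.399, 1.074, -1.397]
ft_force: [-1.2, -2.1, 8.1]
width: 0.0098
```

Run:
```python
from h import *
c=camera("wrist"); cv2.imwrite("pics/w6.png",np.hstack([np.array(c["pixels"])[...,::-1][:,60:460]]))
go([.678,.014,.15],np.radians(5))
```

```text
turn [-0.347 -0.    -0.001] then shift mm [-142.3  128.   277.6] q7 -1.11 tooly -14.9 tilt 0.08 ee [0.5263 0.2794 0.0077] t 7.08
turn [ 2.794e+00 -2.000e-03  0.000e+00] then shift mm [-142.3 -128.  -277.6] q7 -1.11 tooly -14.9 tilt 0.08 ee [0.5263 0.2794 0.0077] t 7.08
```

View pics/w6.png

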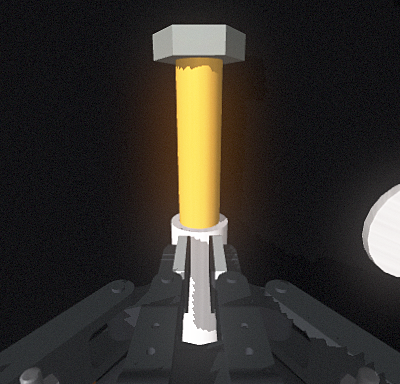

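The picture shows the pads closing above the barrel: 9.8 mm opening and +8 N upward. So the real fingertips sit about 25–30 mm behind the reported TCP, or the reported height is off. I'll open to 55 mm and go down in small steps, watching the force.

Call:
move_arm(targets=[{"dx":0,"dy":0,"dz":0,"ax":0,"ay":0,"az":0},{"dx":0,"dy":0,"dz":0,"ax":0,"ay":0,"az":0},{"dx":0,"dy":0,"dz":0,"ax":0,"ay":0,"az":0},{"dx":3,"dy":0,"dz":0,"ax":0,"ay":0,"az":0},{"dx":3,"dy":0,"dz":0,"ax":0,"ay":0,"az":0},{"dx":3,"dy":0,"dz":0,"ax":0,"ay":0,"az":0}], grip=55)

```text
time: 7.82
ee_pos: [0.5256, 0.279, -0.0027]
orientation: [1.398, 1.075, -1.398]
ft_force: [0.2, -0.1, 0.4]
width: 0.0545
```

Run:
```python
from h import *
s=read_state(); print(s["ee_pos"],s["ft_force"],s["width"])
# independent check of the flange height: fingertips seen from scene/top would need a view; check TCP projection
for n in("scene","top"):
    c=camera(n); cv2.imwrite(f"pics/{n}1.png",np.array(c["pixels"])[...,::-1]); print(n,proj(c,[s["ee_pos"],s["ee_pos"]+[0,0,.03]]).round(1).tolist())
c=camera("scene"); u,v=proj(c,[s["ee_pos"]+[0,0,.03]])[0].astype(int)
im=np.array(c["pixels"])[...,::-1][max(v-40,0):v+35,u-50:u+50]; print(u-50,v-40)
cv2.imwrite("pics/s1.png",cv2.resize(im,None,fx=7,fy=7,interpolation=cv2.INTER_CUBIC))
```

```text
[ 0.52560894  0.27897381 -0.00267745] [ 0.2326881  -0.08906471  0.35158824] 0.05451343051941909
scene [[312.2, 167.6], [313.2, 160.8]]
top [[171.5, 187.1], [169.5, 185.4]]
263 120
```

View pics/s1.png

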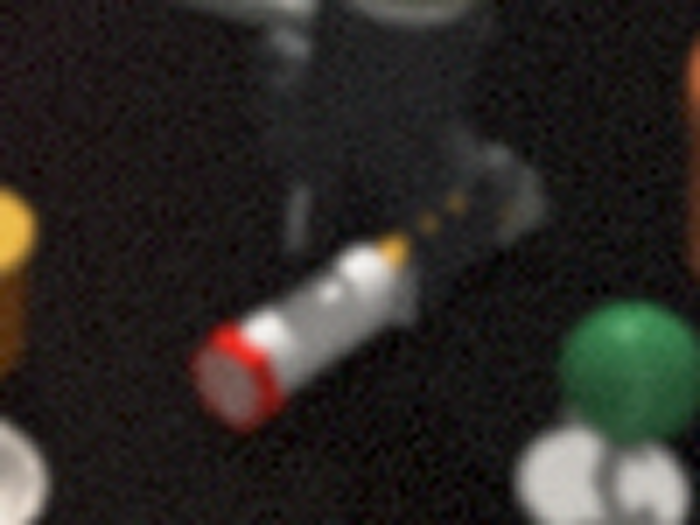

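The fingertips in the scene view, left (305,156) and right (321,166), have a midpoint that matches the point 30 mm above the reported TCP. There's no contact force at reported z = −0.003. So the true tips sit about 27–30 mm above the reported TCP, and I'll go 16 mm lower with that offset in mind.

Call:
move_arm(targets=[{"dx":4,"dy":0,"dz":0,"ax":0,"ay":0,"az":0},{"dx":4,"dy":0,"dz":0,"ax":0,"ay":0,"az":0},{"dx":4,"dy":0,"dz":0,"ax":0,"ay":0,"az":0},{"dx":4,"dy":0,"dz":0,"ax":0,"ay":0,"az":0}])

```text
time: 8.48
ee_pos: [0.5257, 0.2789, -0.0186]
orientation: [1.398, 1.075, -1.398]
ft_force: [0.4, -0.4, -1.0]
width: 0.0552
```

Call:
move_arm(targets=[{"dx":0,"dy":0,"dz":0,"ax":0,"ay":0,"az":0},{"dx":0,"dy":0,"dz":0,"ax":0,"ay":0,"az":0},{"dx":0,"dy":0,"dz":0,"ax":0,"ay":0,"az":0},{"dx":0,"dy":0,"dz":0,"ax":0,"ay":0,"az":0}], grip=28, squeeze=35)

```text
time: 8.98
ee_pos: [0.5257, 0.279, -0.0184]
orientation: [1.398, 1.075, -1.398]
ft_force: [0.3, -0.7, -1.6]
width: 0.0331
```

The grip now reads 33 mm, so the barrel is held. Lifting and turning to the cradle line.

Call:
move_arm(targets=[{"dx":-15,"dy":0,"dz":0,"ax":0,"ay":0,"az":0},{"dx":-35,"dy":0,"dz":0,"ax":0,"ay":0,"az":0},{"dx":-40,"dy":0,"dz":0,"ax":0,"ay":0,"az":0},{"dx":-40,"dy":0,"dz":0,"ax":0,"ay":0,"az":0},{"dx":-28,"dy":0,"dz":0,"ax":0,"ay":0,"az":0},{"dx":0,"dy":0,"dz":0,"ax":-0.174,"ay":0,"az":0},{"dx":0,"dy":0,"dz":0,"ax":-0.174,"ay":0,"az":0},{"dx":0,"dy":0,"dz":0,"ax":0,"ay":0,"az":0}])

```text
time: 9.98
ee_pos: [0.5257, 0.2791, 0.1406]
orientation: [1.145, 1.249, -1.144]
ft_force: [-0.0, 0.8, -1.7]
width: 0.0328
```

Run:
```python
from h import *
go([.679,.002,.14],np.radians(5))
```

```text
turn [-0.    -0.    -0.001] then shift mm [  0.6 128.5 289.4] q7 -0.71 tooly 5.0 tilt 0.04 ee [0.5257 0.2791 0.1406] t 9.97
turn [ 3.141e+00 -1.000e-03  1.000e-03] then shift mm [   0.6 -128.5 -289.4] q7 -0.71 tooly 5.0 tilt 0.04 ee [0.5257 0.2791 0.1406] t 9.97
```

Call:
move_arm(targets=[{"dx":0,"dy":12,"dz":28,"ax":0,"ay":0,"az":0},{"dx":0,"dy":18,"dz":40,"ax":0,"ay":0,"az":0},{"dx":0,"dy":18,"dz":40,"ax":0,"ay":0,"az":0},{"dx":0,"dy":18,"dz":40,"ax":0,"ay":0,"az":0},{"dx":0,"dy":18,"dz":40,"ax":0,"ay":0,"az":0},{"dx":0,"dy":18,"dz":40,"ax":0,"ay":0,"az":0},{"dx":0,"dy":16,"dz":38,"ax":0,"ay":0,"az":0},{"dx":0,"dy":10.5,"dz":23.4,"ax":0,"ay":0,"az":0}])

```text
time: 10.98
ee_pos: [0.6798, -0.0003, 0.1399]
orientation: [1.148, 1.247, -1.148]
ft_force: [-0.2, 0.2, -1.6]
width: 0.0325
```

Call:
move_arm(targets=[{"dx":20,"dy":0,"dz":0,"ax":0,"ay":0,"az":0},{"dx":30,"dy":0,"dz":0,"ax":0,"ay":0,"az":0},{"dx":20,"dy":0,"dz":0,"ax":0,"ay":0,"az":0},{"dx":0,"dy":0,"dz":0,"ax":0,"ay":0,"az":0},{"dx":0,"dy":0,"dz":0,"ax":0,"ay":0,"az":0}])

```text
time: 11.6
ee_pos: [0.6797, 0.0027, 0.0708]
orientation: [1.145, 1.249, -1.143]
ft_force: [0.8, 0.5, -1.1]
width: 0.0329
```

Run:
```python
from h import *
go([.679,.002,.0216],np.radians(5)); s=read_state(); print(s["ft_force"],s["width"])
import pickle
c=camera("wrist"); pickle.dump(c,open("w7.pkl","wb")); cv2.imwrite("pics/w7.png",np.array(c["pixels"])[...,::-1])
# tube line in hand: brass+white, projected at held axis height
from tubes import *
z=s["ee_pos"][2]+.0384; x,y,p=np.load("rack.npy"); ex=np.array([np.cos(p),np.sin(p)]); ey=np.array([-ex[1],ex[0]])
H=hsv(c).astype(int); h,sa,v=H[...,0],H[...,1],H[...,2]
q=proj(c,[np.r_[s["ee_pos"][:2]-.011*ey*(-1)*0+ey*t,z] for t in(.02,.1)]); print(q.round(0).tolist())
a=q.min(0)-[25,0]; b=q.max(0)+[25,10]; a=np.clip(a,0,None).astype(int); b=b.astype(int)
M=np.zeros(h.shape,bool); M[a[1]:b[1],a[0]:b[0]]=1
br=M&(h>16)&(h<32)&(sa>120)&(v>110)
pp,d,sv=axis(c,br,z); d=d if d@ey>0 else -d
print("brass pts",br.sum(),"angle to rack y deg",np.degrees(np.arctan2(d@ex,d@ey)),"offset x from cradle at mid mm",1000*((pp-[x,y])@ex-.045), "s range along ey",[( (pp+d*t-[x,y])@ey).round(4) for t in np.percentile(sv*np.sign((pp-pp+d)@ey),[1,99])])
```

```text
turn [ 0.001 -0.    -0.001] then shift mm [49.2 -0.7  0.6] q7 -0.23 tooly 5.1 tilt 0.08 ee [0.6797 0.0027 0.0708] t 11.6
turn [-3.141e+00  2.000e-03 -0.000e+00] then shift mm [49.2  0.7 -0.6] q7 -0.23 tooly 5.1 tilt 0.08 ee [0.6797 0.0027 0.0708] t 11.6
[ 0.83426896  0.4849028  -1.14825387] 0.0329339662883206
[[259.0, 225.0], [259.0, 51.0]]
brass pts 9029 angle to rack y deg -0.02967162 offset x from cradle at mid mm 0.24079904 s range along ey [np.float64(0.0108), np.float64(0.0945)]
```

In the hand the tube is 0.03° off the cradle line and 0.2 mm sideways, so I'm lowering it.

Call:
move_arm(targets=[{"dx":12,"dy":-0.5,"dz":0,"ax":0,"ay":0,"az":0},{"dx":15,"dy":0,"dz":0,"ax":0,"ay":0,"az":0},{"dx":10,"dy":0,"dz":0,"ax":0,"ay":0,"az":0},{"dx":6,"dy":0,"dz":0,"ax":0,"ay":0,"az":0},{"dx":3,"dy":0,"dz":0,"ax":0,"ay":0,"az":0},{"dx":0,"dy":0,"dz":0,"ax":0,"ay":0,"az":0}])

```text
time: 12.4
ee_pos: [0.6788, 0.002, 0.0238]
orientation: [1.144, 1.249, -1.144]
ft_force: [-0.7, 0.0, -1.5]
width: 0.0325
```

Call:
move_arm(targets=[{"dx":1,"dy":0,"dz":0,"ax":0,"ay":0,"az":0},{"dx":1,"dy":0,"dz":0,"ax":0,"ay":0,"az":0},{"dx":0,"dy":0,"dz":0,"ax":0,"ay":0,"az":0}])

```text
time: 12.78
ee_pos: [0.6794, 0.0021, 0.0224]
orientation: [1.145, 1.248, -1.143]
ft_force: [1.9, 0.5, 3.1]
width: 0.0326
```

Contact: vertical force went from −1.5 to +3.1 N at the seat height. Releasing and backing straight up.

Call:
move_arm(targets=[{"dx":0,"dy":0,"dz":0,"ax":0,"ay":0,"az":0},{"dx":0,"dy":0,"dz":0,"ax":0,"ay":0,"az":0},{"dx":0,"dy":0,"dz":0,"ax":0,"ay":0,"az":0},{"dx":-15,"dy":0,"dz":0,"ax":0,"ay":0,"az":0},{"dx":-40,"dy":0,"dz":0,"ax":0,"ay":0,"az":0},{"dx":-50,"dy":0,"dz":0,"ax":0,"ay":0,"az":0},{"dx":-50,"dy":0,"dz":0,"ax":0,"ay":0,"az":0},{"dx":-20,"dy":0,"dz":0,"ax":0,"ay":0,"az":0}], grip=60)

```text
time: 13.78
ee_pos: [0.6798, 0.0025, 0.2015]
orientation: [1.147, 1.246, -1.14]
ft_force: [-0.3, -0.3, -0.4]
width: 0.0599
```

Run:
```python
from h import *
go([.449,-.306,.2],np.radians(-91.3))
import pickle
from tubes import *
z=.06; x,y,p=np.load("rack.npy"); ex=np.array([np.cos(p),np.sin(p)]); ey=np.array([-ex[1],ex[0]])
c=camera("wrist"); H=hsv(c).astype(int); h,sa,v=H[...,0],H[...,1],H[...,2]
q=proj(c,[np.r_[np.array([x,y])+.045*ex+ey*t,z] for t in(-.1,0,.1)]); print(q.round(0).tolist())
a=np.clip(q.min(0)-[20,15],0,None).astype(int); b=(q.max(0)+[20,15]).astype(int)
cv2.imwrite("pics/w8.png",np.array(c["pixels"])[...,::-1])
M=np.zeros(h.shape,bool); M[a[1]:b[1],a[0]:b[0]]=1
for nm,m in(("brass",M&(h>18)&(h<32)&(sa>130)&(v>110)),("white",M&(sa<50)&(v>130))):
    pp,d,sv=axis(c,m,z); d=d if d@ey>0 else -d
    print(nm,m.sum(),"angle",np.degrees(np.arctan2(d@ex,d@ey)).round(2),"x off mm",(1000*((pp-[x,y])@ex-.045)).round(2),"range ey",(((plane(c,np.argwhere(m)[:,::-1],z)[:,:2]-[x,y])@ey)*1000)[[0,-1]].round(1))
```

```text
turn [-1.46   0.004 -0.004] then shift mm [   1.5 -313.7 -223.8] q7 -0.19 tooly 5.1 tilt 0.3 ee [0.6798 0.0025 0.2015] t 13.78
turn [ 1.682 -0.004 -0.004] then shift mm [  1.5 313.7 223.8] q7 -0.19 tooly 5.1 tilt 0.3 ee [0.6798 0.0025 0.2015] t 13.78
[[258.0, 244.0], [258.0, 163.0], [258.0, 66.0]]
brass 1783 angle 1.03 x off mm 0.33 range ey [88.5 -1.9]
white 2691 angle -1.22 x off mm -0.11 range ey [101.6 -96.5]
```

Telescope seated: sideways offset 0.3 mm or less, and lengthwise about centred. Next, the kaleidoscope.

Call:
move_arm(targets=[{"dx":0,"dy":0,"dz":0,"ax":0.187,"ay":0,"az":0},{"dx":0,"dy":0,"dz":0,"ax":0.187,"ay":0,"az":0},{"dx":0,"dy":0,"dz":0,"ax":0.187,"ay":0,"az":0},{"dx":0,"dy":0,"dz":0,"ax":0.187,"ay":0,"az":0},{"dx":0,"dy":0,"dz":0,"ax":0.187,"ay":0,"az":0},{"dx":0,"dy":0,"dz":0,"ax":0.187,"ay":0,"az":0},{"dx":0,"dy":0,"dz":0,"ax":0.187,"ay":0,"az":0},{"dx":0,"dy":0,"dz":0,"ax":0.187,"ay":0,"az":0}])

```text
time: 14.82
ee_pos: [0.6781, 0.002, 0.1956]
orientation: [2.138, 0.168, -2.142]
ft_force: [-0.7, 0.3, -0.0]
width: 0.0601
```

Call:
move_arm(targets=[{"dx":0,"dy":0,"dz":0,"ax":0.186,"ay":0,"az":0},{"dx":0,"dy":35,"dz":25,"ax":0,"ay":0,"az":0},{"dx":0,"dy":45,"dz":32,"ax":0,"ay":0,"az":0},{"dx":0,"dy":48,"dz":34,"ax":0,"ay":0,"az":0},{"dx":0,"dy":48,"dz":34,"ax":0,"ay":0,"az":0},{"dx":0,"dy":48,"dz":34,"ax":0,"ay":0,"az":0},{"dx":0,"dy":48,"dz":34,"ax":0,"ay":0,"az":0},{"dx":0,"dy":41,"dz":30,"ax":0,"ay":0,"az":0}])

```text
time: 15.82
ee_pos: [0.4463, -0.3074, 0.196]
orientation: [-2.208, 0.027, 2.21]
ft_force: [0.9, -0.9, 0.5]
width: 0.0599
```

Call:
move_arm(targets=[{"dx":0,"dy":0,"dz":0,"ax":0,"ay":0,"az":0},{"dx":0,"dy":0,"dz":0,"ax":0,"ay":0,"az":0}])

```text
time: 16.08
ee_pos: [0.4485, -0.305, 0.1962]
orientation: [-2.209, 0.024, 2.21]
ft_force: [0.1, -0.2, 0.3]
width: 0.0598
```

Run:
```python
from tubes import *
c=camera("wrist"); cv2.imwrite("pics/w9.png",np.array(c["pixels"])[...,::-1]); cp=-np.array(c["world_to_cam"])[:3,:3].T@np.array(c["world_to_cam"])[:3,3]; print("cam",cp.round(3))
q=proj(c,[[.449+t,-.306,.018] for t in(-.09,0,.09)]); print(q.round(0).tolist())
a=np.clip(q.min(0)-30,0,None).astype(int); b=(q.max(0)+30).astype(int); b[1]=min(b[1],300)
kal(c,(a[0],a[1],b[0],b[1]))
go([.449,-.306,-.018],np.radians(-91.3))
```

```text
cam [ 0.53  -0.307  0.368]
[[262.0, 231.0], [260.0, 165.0], [258.0, 89.0]]
rings [[0.5377, -0.3066], [0.3624, -0.3025]] 0.17534652597053038 green len 0.1608383086185463 mid by green [ 0.4496 -0.3048] by rings [ 0.4501 -0.3046] yaw -1.41
turn [0.001 0.    0.001] then shift mm [214.3   1.5  -0. ] q7 -1.12 tooly -91.2 tilt 0.05 ee [ 0.449  -0.3045  0.1963] t 16.12
turn [-3.14e+00 -1.00e-03  0.00e+00] then shift mm [214.3  -1.5   0. ] q7 -1.12 tooly -91.2 tilt 0.05 ee [ 0.449  -0.3045  0.1963] t 16.12
```

Call:
move_arm(targets=[{"dx":45,"dy":0,"dz":-1,"ax":0,"ay":0,"az":0},{"dx":50,"dy":0,"dz":0,"ax":0,"ay":0,"az":0},{"dx":50,"dy":0,"dz":0,"ax":0,"ay":0,"az":0},{"dx":35,"dy":0,"dz":0,"ax":0,"ay":0,"az":0},{"dx":20,"dy":0,"dz":0,"ax":0,"ay":0,"az":0},{"dx":14,"dy":0,"dz":0,"ax":0,"ay":0,"az":0},{"dx":0,"dy":0,"dz":0,"ax":0,"ay":0,"az":0}])

```text
time: 17.0
ee_pos: [0.4496, -0.3047, -0.0179]
orientation: [-2.209, 0.023, 2.211]
ft_force: [0.3, 1.5, 0.4]
width: 0.0601
```

Call:
move_arm(targets=[{"dx":0,"dy":0,"dz":0,"ax":0,"ay":0,"az":0},{"dx":0,"dy":0,"dz":0,"ax":0,"ay":0,"az":0},{"dx":0,"dy":0,"dz":0,"ax":0,"ay":0,"az":0},{"dx":0,"dy":0,"dz":0,"ax":0,"ay":0,"az":0},{"dx":0,"dy":0,"dz":0,"ax":0,"ay":0,"az":0}], grip=22, squeeze=30)

```text
time: 17.62
ee_pos: [0.4502, -0.3061, -0.0162]
orientation: [-2.212, 0.027, 2.208]
ft_force: [-0.6, 2.5, 6.5]
width: 0.0266
```

The opening reads 26.6 mm on the 28 mm tube, like the 33 mm reading on the 34 mm barrel. It's held, with about 6 N of tip contact on the table. Lifting and turning.

Call:
move_arm(targets=[{"dx":-12,"dy":0,"dz":0,"ax":0,"ay":0,"az":0},{"dx":-30,"dy":0,"dz":0,"ax":0,"ay":0,"az":0},{"dx":-40,"dy":0,"dz":0,"ax":0,"ay":0,"az":0},{"dx":-45,"dy":0,"dz":0,"ax":0,"ay":0,"az":0},{"dx":-41,"dy":0,"dz":0,"ax":0,"ay":0,"az":0},{"dx":0,"dy":0,"dz":0,"ax":-0.168,"ay":0,"az":0},{"dx":0,"dy":0,"dz":0,"ax":-0.168,"ay":0,"az":0},{"dx":0,"dy":0,"dz":0,"ax":-0.168,"ay":0,"az":0}])

```text
time: 18.62
ee_pos: [0.4492, -0.3057, 0.1514]
orientation: [1.95, 0.483, -1.95]
ft_force: [-0.0, -1.1, -1.4]
width: 0.0267
```

Call:
move_arm(targets=[{"dx":0,"dy":0,"dz":0,"ax":-0.168,"ay":0,"az":0},{"dx":0,"dy":0,"dz":0,"ax":-0.168,"ay":0,"az":0},{"dx":0,"dy":0,"dz":0,"ax":-0.168,"ay":0,"az":0},{"dx":0,"dy":0,"dz":0,"ax":-0.168,"ay":0,"az":0},{"dx":0,"dy":0,"dz":0,"ax":-0.168,"ay":0,"az":0},{"dx":0,"dy":0,"dz":0,"ax":-0.168,"ay":0,"az":0},{"dx":0,"dy":0,"dz":0,"ax":-0.168,"ay":0,"az":0},{"dx":0,"dy":0,"dz":0,"ax":0,"ay":0,"az":0}])

```text
time: 19.62
ee_pos: [0.4492, -0.3058, 0.1512]
orientation: [1.146, 1.248, -1.147]
ft_force: [0.3, -0.6, -2.3]
width: 0.0268
```

Run:
```python
from h import *
go([.588,.006,.15],np.radians(5)); s=read_state(); print(s["width"],s["ft_force"])
```

```text
turn [-0.003  0.    -0.   ] then shift mm [   1.2  165.4 -298.5] q7 0.52 tooly 4.9 tilt 0.02 ee [ 0.4492 -0.3058  0.1512] t 19.62
turn [ 3.139 -0.    -0.   ] then shift mm [   1.2 -165.4  298.5] q7 0.52 tooly 4.9 tilt 0.02 ee [ 0.4492 -0.3058  0.1512] t 19.62
0.02678920643291379 [ 0.25415734 -0.56006145 -2.30789365]
```

Call:
move_arm(targets=[{"dx":0,"dy":12,"dz":-22,"ax":-0.003,"ay":0,"az":0},{"dx":0,"dy":22,"dz":-40,"ax":0,"ay":0,"az":0},{"dx":0,"dy":22,"dz":-40,"ax":0,"ay":0,"az":0},{"dx":0,"dy":22,"dz":-40,"ax":0,"ay":0,"az":0},{"dx":0,"dy":22,"dz":-40,"ax":0,"ay":0,"az":0},{"dx":0,"dy":22,"dz":-40,"ax":0,"ay":0,"az":0},{"dx":0,"dy":24,"dz":-43,"ax":0,"ay":0,"az":0},{"dx":0,"dy":19.4,"dz":-33.5,"ax":0,"ay":0,"az":0}])

```text
time: 20.62
ee_pos: [0.5882, 0.0083, 0.1511]
orientation: [1.146, 1.248, -1.146]
ft_force: [0.3, -0.5, -2.7]
width: 0.0271
```

Call:
move_arm(targets=[{"dx":25,"dy":0,"dz":0,"ax":0,"ay":0,"az":0},{"dx":30,"dy":0,"dz":0,"ax":0,"ay":0,"az":0},{"dx":20,"dy":0,"dz":0,"ax":0,"ay":0,"az":0},{"dx":0,"dy":0,"dz":0,"ax":0,"ay":0,"az":0},{"dx":0,"dy":0,"dz":0,"ax":0,"ay":0,"az":0}])

```text
time: 21.25
ee_pos: [0.5884, 0.0062, 0.0769]
orientation: [1.145, 1.248, -1.143]
ft_force: [0.8, 0.1, -1.7]
width: 0.0266
```

Run:
```python
from tubes import *
go([.588,.006,.025],np.radians(5)); s=read_state()
z=s["ee_pos"][2]+.035; x,y,p=np.load("rack.npy"); ex=np.array([np.cos(p),np.sin(p)]); ey=np.array([-ex[1],ex[0]])
c=camera("wrist"); cv2.imwrite("pics/w10.png",np.array(c["pixels"])[...,::-1]); H=hsv(c).astype(int); h,sa,v=H[...,0],H[...,1],H[...,2]
q=proj(c,[np.r_[s["ee_pos"][:2]+ey*t,z] for t in(.02,.09)]); print(q.round(0).tolist())
a=np.clip(q.min(0)-[30,20],0,None).astype(int); b=(q.max(0)+[30,10]).astype(int)
M=np.zeros(h.shape,bool); M[a[1]:b[1],a[0]:b[0]]=1
m=M&(h>40)&(h<90)&(sa>60)&(v>60); yl=M&(h>20)&(h<36)&(sa>120)&(v>110)
pp,d,sv=axis(c,m,z); d=d if d@ey>0 else -d
print(m.sum(),"angle",np.degrees(np.arctan2(d@ex,d@ey)).round(2),"x off mm",(1000*((pp-[x,y])@ex+.045)).round(2),"green end",((plane(c,np.argwhere(m)[:,::-1],z)[:,:2]-[x,y])@ey).max(),yl.sum())
```

```text
turn [ 0.001  0.    -0.001] then shift mm [51.9 -0.4  0.2] q7 -0.19 tooly 5.0 tilt 0.09 ee [0.5884 0.0062 0.0769] t 21.25
turn [-3.141e+00  2.000e-03  0.000e+00] then shift mm [51.9  0.4 -0.2] q7 -0.19 tooly 5.0 tilt 0.09 ee [0.5884 0.0062 0.0769] t 21.25
[[259.0, 222.0], [259.0, 77.0]]
7649 angle -0.19 x off mm -0.15 green end 0.08214913165941515 1734
```

Call:
move_arm(targets=[{"dx":12,"dy":0,"dz":0,"ax":0,"ay":0,"az":0},{"dx":15,"dy":0,"dz":0,"ax":0,"ay":0,"az":0},{"dx":10,"dy":0,"dz":0,"ax":0,"ay":0,"az":0},{"dx":6,"dy":0,"dz":0,"ax":0,"ay":0,"az":0},{"dx":3,"dy":0,"dz":0,"ax":0,"ay":0,"az":0},{"dx":1,"dy":0,"dz":0,"ax":0,"ay":0,"az":0},{"dx":0,"dy":0,"dz":0,"ax":0,"ay":0,"az":0}])

```text
time: 22.18
ee_pos: [0.5879, 0.0063, 0.029]
orientation: [1.144, 1.25, -1.143]
ft_force: [0.1, -0.7, -1.5]
width: 0.0267
```

Call:
move_arm(targets=[{"dx":1,"dy":0,"dz":0,"ax":0,"ay":0,"az":0},{"dx":1,"dy":0,"dz":0,"ax":0,"ay":0,"az":0},{"dx":0,"dy":0,"dz":0,"ax":0,"ay":0,"az":0}])

```text
time: 22.55
ee_pos: [0.5883, 0.0063, 0.0271]
orientation: [1.144, 1.249, -1.143]
ft_force: [-0.1, -0.4, 0.8]
width: 0.0269
```

Call:
move_arm(targets=[{"dx":0.7,"dy":0,"dz":0,"ax":0,"ay":0,"az":0},{"dx":0,"dy":0,"dz":0,"ax":0,"ay":0,"az":0}])

```text
time: 22.8
ee_pos: [0.5886, 0.0063, 0.0267]
orientation: [1.144, 1.249, -1.142]
ft_force: [2.1, 0.1, 5.6]
width: 0.0265
```

Call:
move_arm(targets=[{"dx":0,"dy":0,"dz":0,"ax":0,"ay":0,"az":0},{"dx":0,"dy":0,"dz":0,"ax":0,"ay":0,"az":0},{"dx":0,"dy":0,"dz":0,"ax":0,"ay":0,"az":0},{"dx":-15,"dy":0,"dz":0,"ax":0,"ay":0,"az":0},{"dx":-40,"dy":0,"dz":0,"ax":0,"ay":0,"az":0},{"dx":-50,"dy":0,"dz":0,"ax":0,"ay":0,"az":0},{"dx":-50,"dy":0,"dz":0,"ax":0,"ay":0,"az":0},{"dx":-30,"dy":0,"dz":0,"ax":0,"ay":0,"az":0}], grip=60)

```text
time: 23.8
ee_pos: [0.5884, 0.0067, 0.2151]
orientation: [1.145, 1.247, -1.14]
ft_force: [-0.9, -0.2, -0.0]
width: 0.0602
```

Call:
move_arm(targets=[{"dx":0,"dy":0,"dz":0,"ax":0,"ay":0,"az":0},{"dx":0,"dy":0,"dz":0,"ax":0,"ay":0,"az":0}], grip=0)

```text
time: 24.05
ee_pos: [0.5874, 0.0062, 0.2109]
orientation: [1.143, 1.25, -1.144]
ft_force: [0.1, 0.0, -0.3]
width: 0.0241
```

```bash
python3 - <<'E'
from tubes import *
import pickle
x,y,p=np.load("rack.npy"); ex=np.array([np.cos(p),np.sin(p)]); ey=np.array([-ex[1],ex[0]]); z=.06
c=camera("wrist"); cv2.imwrite("pics/w11.png",np.array(c["pixels"])[...,::-1]); H=hsv(c).astype(int); h,sa,v=H[...,0],H[...,1],H[...,2]
for nm,xo,f in(("kal",-.045,(h>40)&(h<90)&(sa>60)&(v>60)),("brass",.045,(h>18)&(h<32)&(sa>130)&(v>110)),("white",.045,(sa<50)&(v>130))):
    q=proj(c,[np.r_[np.array([x,y])+xo*ex+ey*t,z] for t in(-.08,.08)]); a=np.clip(q.min(0)-[20,5],0,None).astype(int); b=(q.max(0)+[20,5]).astype(int)
    M=np.zeros(h.shape,bool); M[a[1]:b[1],a[0]:b[0]]=1; m=M&f
    pp,d,sv=axis(c,m,z); d=d if d@ey>0 else -d; r=(plane(c,np.argwhere(m)[:,::-1],z)[:,:2]-[x,y])@ey*1000
    print(nm,m.sum(),"angle",np.degrees(np.arctan2(d@ex,d@ey)).round(2),"x off mm",(1000*((pp-[x,y])@ex-xo)).round(2),"ey range",np.percentile(r,[1,99]).round(1))
# bell: outline of dome/foot and the button, in w2 and in the fixed views
w=pickle.load(open("w2.pkl","rb"))
for n,cc,roi in(("w2",w,(270,165,318,213)),("top",camera("top"),(268,198,304,234))):
    H=hsv(cc).astype(int); a,b,e,f=roi; M=np.zeros(H.shape[:2],bool); M[b:f,a:e]=(H[b:f,a:e,1]<70)&(H[b:f,a:e,2]>70)
    k,_=cv2.findContours(M.astype(np.uint8),0,1); k=max(k,key=cv2.contourArea); (u,vv),r=cv2.minEnclosingCircle(k)
    print(n,"circle",round(u,1),round(vv,1),round(r,1),"ground",plane(cc,[(u,vv)],.01)[0].round(4),plane(cc,[(u,vv)],.03)[0].round(4))
    cv2.imwrite(f"pics/bell_{n}.png",cv2.resize(np.array(cc["pixels"])[b:f,a:e,::-1],(400,400),interpolation=cv2.INTER_CUBIC))
go([.421,-.085,.15])
E
python3 -c "
import cv2,numpy as np
cv2.imwrite('pics/belltwo.png',np.hstack([cv2.imread('pics/bell_w2.png'),cv2.imread('pics/bell_top.png')]))"
```

```text
kal 3245 angle 0.01 x off mm 0.48 ey range [-81.4  79.8]
brass 1653 angle 0.37 x off mm 0.86 ey range [-0.5 86. ]
white 1911 angle -0.22 x off mm 1.07 ey range [-85.5  -0.6]
w2 circle 295.1 191.7 25.7 ground [ 0.4167 -0.0868  0.01  ] [ 0.4233 -0.0842  0.03  ]
top circle 285.5 215.5 24.7 ground [ 0.4267 -0.08    0.01  ] [ 0.4246 -0.0789  0.03  ]
turn [-0.    -0.     0.002] then shift mm [  60.1 -173.6   76. ] q7 -0.13 tooly 5.1 tilt 0.09 ee [0.5871 0.0061 0.2101] t 24.15
turn [-0.    -0.     0.002] then shift mm [  60.1 -173.6   76. ] q7 -0.13 tooly 5.1 tilt 0.09 ee [0.5871 0.0061 0.2101] t 24.15
```

View pics/belltwo.png

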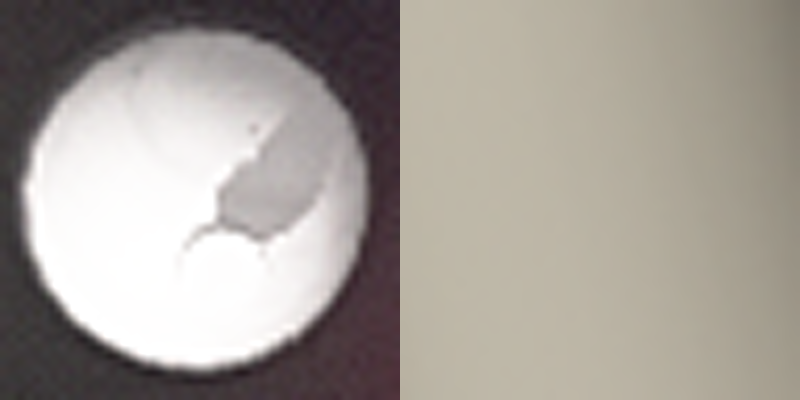

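Both tubes read as seated: kaleidoscope 0.0° and 0.5 mm off, telescope about 1 mm off and lengthwise centred. In the w2 bell crop (left half) the button disc sits at about (225,272), which is raw (297,198). The top view there is blocked by the arm. I'll triangulate the button against the scene view at raw (223.7,212.3).

Run:
```python
from h import *
import pickle
w=pickle.load(open("w2.pkl","rb")); s=camera("scene")
print("w2 @.06",plane(w,[(297,197.5)],.06)[0].round(4),"scene @.06",plane(s,[(223.7,212.3)],.06)[0].round(4),tri(w,[(297,197.5)],s,[(223.7,212.3)]))
```

```text
w2 @.06 [ 0.4232 -0.0838  0.06  ] scene @.06 [ 0.4241 -0.0786  0.06  ] (array([ 0.42621756, -0.0826985 ,  0.06596501]), np.float64(0.0018138926268759545))
```

Call:
move_arm(targets=[{"dx":0,"dy":-25,"dz":11,"ax":0,"ay":0,"az":0},{"dx":0,"dy":-40,"dz":17,"ax":0,"ay":0,"az":0},{"dx":0,"dy":-40,"dz":17,"ax":0,"ay":0,"az":0},{"dx":0,"dy":-40,"dz":17,"ax":0,"ay":0,"az":0},{"dx":0,"dy":-28,"dz":14,"ax":0,"ay":0,"az":0},{"dx":30,"dy":0,"dz":0,"ax":0,"ay":0,"az":0},{"dx":30,"dy":0,"dz":0,"ax":0,"ay":0,"az":0},{"dx":0,"dy":0,"dz":0,"ax":0,"ay":0,"az":0}])

```text
time: 25.2
ee_pos: [0.4204, -0.0845, 0.1491]
orientation: [1.142, 1.254, -1.146]
ft_force: [0.1, 0.4, 0.9]
width: 0.0001
```

Run:
```python
from h import *
s=read_state(); print(s["ee_pos"],s["width"])
c=camera("wrist"); q=proj(c,[[.421,-.083,.06],[.421,-.083,0],[.421,-.043,.005],[.461,-.083,.005]]); print(q.round(1).tolist())
u,v=q[0].astype(int); a,b=max(u-60,0),max(v-60,0); im=np.array(c["pixels"])[b:b+110,a:a+130,::-1]
import pickle; pickle.dump(c,open("w12.pkl","wb")); print(a,b)
cv2.imwrite("pics/w12.png",cv2.resize(im,None,fx=5,fy=5,interpolation=cv2.INTER_CUBIC))
```

```text
[ 0.42042301 -0.08450681  0.14914971] 0.00010745103260234714
[[260.6, 186.0], [260.6, 170.7], [263.9, 136.3], [295.7, 174.9]]
200 126
```

View pics/w12.png

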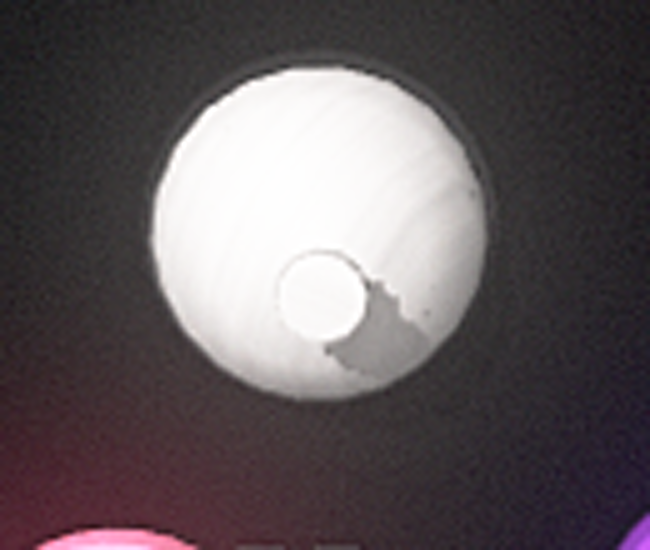

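The close-up shows the button disc at crop (323,297), which is raw (264.6,185.4), on the chrome bell. The pink and purple bells sit well clear at the bottom corners.

Run:
```python
from h import *
import pickle
c=pickle.load(open("w12.pkl","rb")); P=plane(c,[(264.5,185.3)],.06)[0]; print(P)
e=proj(c,[P,P+[.009,0,0]]); print("radius px expected",np.diff(e[:,0]),"seen 8.9")
go([P[0],P[1],.05])
```

```text
[ 0.42465602 -0.08193748  0.06      ]
radius px expected [9.43151284] seen 8.9
turn [-0.    -0.001  0.002] then shift mm [100.7   3.3  -2.4] q7 0.21 tooly 5.1 tilt 0.12 ee [ 0.4215 -0.0846  0.1507] t 25.25
turn [-0.    -0.001  0.002] then shift mm [100.7   3.3  -2.4] q7 0.21 tooly 5.1 tilt 0.12 ee [ 0.4215 -0.0846  0.1507] t 25.25
```

Call:
move_arm(targets=[{"dx":30,"dy":3.3,"dz":-2.4,"ax":0,"ay":0,"az":0},{"dx":30,"dy":0,"dz":0,"ax":0,"ay":0,"az":0},{"dx":20,"dy":0,"dz":0,"ax":0,"ay":0,"az":0},{"dx":5,"dy":0,"dz":0,"ax":0,"ay":0,"az":0},{"dx":0,"dy":0,"dz":0,"ax":0,"ay":0,"az":0}])

```text
time: 25.88
ee_pos: [0.426, -0.0822, 0.067]
orientation: [1.144, 1.249, -1.143]
ft_force: [0.8, -0.5, -0.2]
width: 0.0001
```

Call:
move_arm(targets=[{"dx":4,"dy":0,"dz":0,"ax":0,"ay":0,"az":0},{"dx":4,"dy":0,"dz":0,"ax":0,"ay":0,"az":0},{"dx":4,"dy":0,"dz":0,"ax":0,"ay":0,"az":0},{"dx":4,"dy":0,"dz":0,"ax":0,"ay":0,"az":0},{"dx":4,"dy":0,"dz":0,"ax":0,"ay":0,"az":0},{"dx":0,"dy":0,"dz":0,"ax":0,"ay":0,"az":0}])

```text
time: 26.62
ee_pos: [0.425, -0.082, 0.0457]
orientation: [1.143, 1.251, -1.144]
ft_force: [0.7, 0.3, -0.8]
width: 0.0002
```

Call:
move_arm(targets=[{"dx":3,"dy":0,"dz":0,"ax":0,"ay":0,"az":0},{"dx":3,"dy":0,"dz":0,"ax":0,"ay":0,"az":0},{"dx":3,"dy":0,"dz":0,"ax":0,"ay":0,"az":0},{"dx":0,"dy":0,"dz":0,"ax":0,"ay":0,"az":0}])

```text
time: 27.12
ee_pos: [0.425, -0.0821, 0.0368]
orientation: [1.143, 1.25, -1.144]
ft_force: [-0.5, 0.8, -0.2]
width: 0.0003
```

Call:
move_arm(targets=[{"dx":2,"dy":0,"dz":0,"ax":0,"ay":0,"az":0},{"dx":2,"dy":0,"dz":0,"ax":0,"ay":0,"az":0},{"dx":0,"dy":0,"dz":0,"ax":0,"ay":0,"az":0}])

```text
time: 27.5
ee_pos: [0.4251, -0.0821, 0.0329]
orientation: [1.143, 1.25, -1.144]
ft_force: [-0.1, 0.4, 0.6]
width: -0.0
```

Call:
move_arm(targets=[{"dx":2,"dy":0,"dz":0,"ax":0,"ay":0,"az":0},{"dx":2,"dy":0,"dz":0,"ax":0,"ay":0,"az":0},{"dx":0,"dy":0,"dz":0,"ax":0,"ay":0,"az":0}])

```text
time: 27.88
ee_pos: [0.4254, -0.0822, 0.029]
orientation: [1.143, 1.25, -1.143]
ft_force: [0.1, 0.3, 2.9]
width: 0.0003
```

Call:
move_arm(targets=[{"dx":2,"dy":0,"dz":0,"ax":0,"ay":0,"az":0},{"dx":0,"dy":0,"dz":0,"ax":0,"ay":0,"az":0}])

```text
time: 28.12
ee_pos: [0.4254, -0.0822, 0.027]
orientation: [1.143, 1.25, -1.143]
ft_force: [-1.2, -0.4, 4.2]
width: 0.0001
```

Call:
move_arm(targets=[{"dx":1.5,"dy":0,"dz":0,"ax":0,"ay":0,"az":0},{"dx":0,"dy":0,"dz":0,"ax":0,"ay":0,"az":0}])

```text
time: 28.38
ee_pos: [0.4254, -0.0822, 0.0256]
orientation: [1.143, 1.25, -1.143]
ft_force: [-0.5, 0.0, 4.1]
width: 0.0003
```

Call:
move_arm(targets=[{"dx":1,"dy":0,"dz":0,"ax":0,"ay":0,"az":0},{"dx":0,"dy":0,"dz":0,"ax":0,"ay":0,"az":0}])

```text
time: 28.62
ee_pos: [0.4255, -0.0822, 0.0253]
orientation: [1.143, 1.25, -1.144]
ft_force: [-5.3, 1.4, 17.9]
width: 0.0
```

It's on the stop: force jumped to 18 N and the descent stalled. Backing off upwards, then checking.

Call:
move_arm(targets=[{"dx":-5,"dy":0,"dz":0,"ax":0,"ay":0,"az":0},{"dx":-20,"dy":0,"dz":0,"ax":0,"ay":0,"az":0},{"dx":-40,"dy":0,"dz":0,"ax":0,"ay":0,"az":0},{"dx":-50,"dy":0,"dz":0,"ax":0,"ay":0,"az":0},{"dx":-50,"dy":0,"dz":0,"ax":0,"ay":0,"az":0},{"dx":-30,"dy":0,"dz":0,"ax":0,"ay":0,"az":0},{"dx":0,"dy":0,"dz":0,"ax":0,"ay":0,"az":0},{"dx":0,"dy":0,"dz":0,"ax":0,"ay":0,"az":0}])

```text
time: 29.62
ee_pos: [0.4247, -0.0821, 0.2185]
orientation: [1.143, 1.251, -1.144]
ft_force: [0.1, -0.1, 0.2]
width: -0.0001
```

Run:
```python
from tubes import *
s=read_state(); print(s["ee_pos"],s["ft_force"],s["time"])
x,y,p=np.load("rack.npy"); ex=np.array([np.cos(p),np.sin(p)]); ey=np.array([-ex[1],ex[0]]); z=.06
c=camera("wrist"); H=hsv(c).astype(int); h,sa,v=H[...,0],H[...,1],H[...,2]
for nm,xo,f in(("kal",-.045,(h>40)&(h<90)&(sa>60)&(v>60)),("brass",.045,(h>18)&(h<32)&(sa>130)&(v>110)),("white",.045,(sa<50)&(v>130))):
    q=proj(c,[np.r_[np.array([x,y])+xo*ex+ey*t,z] for t in(-.08,.08)]); a=np.clip(q.min(0)-[12,5],0,None).astype(int); b=(q.max(0)+[12,5]).astype(int)
    M=np.zeros(h.shape,bool); M[a[1]:b[1],a[0]:b[0]]=1; m=M&f
    if m.sum()<50: print(nm,"out of view",q.tolist()); continue
    pp,d,sv=axis(c,m,z); d=d if d@ey>0 else -d; r=(plane(c,np.argwhere(m)[:,::-1],z)[:,:2]-[x,y])@ey*1000
    print(nm,m.sum(),"angle",np.degrees(np.arctan2(d@ex,d@ey)).round(2),"x off",(1000*((pp-[x,y])@ex-xo)).round(2),"ey",np.percentile(r,[1,99]).round(1))
# scene before/after: level (tilt) of tubes and displacement of bystanders by colour-free image difference
s0=cv2.imread("pics/scene0.png"); s1=np.array(camera("scene")["pixels"])[...,::-1]
c2=camera("scene"); H=hsv(c2).astype(int); h,sa,v=H[...,0],H[...,1],H[...,2]
M=np.zeros(h.shape,bool); q=proj(c2,[np.r_[np.array([x,y])+a*ex+b*ey,.06] for a in(-.07,0.01) for b in(-.1,.1)]).astype(int); M[q[:,1].min()-8:q[:,1].max()+8,q[:,0].min()-8:q[:,0].max()+8]=1
yl=M&(h>20)&(h<34)&(sa>150)&(v>110)
for ce,st in blobs(yl,10)[0]: print("yellow ring scene",ce.round(1),st[4])
print("expected ring centres",proj(c2,[np.r_[np.array([x,y])-.045*ex+b*ey,.06] for b in(-.085,.085)]).round(1).tolist())
d=cv2.absdiff(s0,s1).max(2); d=cv2.medianBlur(d,5)>40
for ce,st in blobs(d,25)[0]: print("changed",ce.round(0),st.tolist())
```

```text
[ 0.42468618 -0.08212012  0.21852319] [ 0.07093965 -0.14450383  0.23293212] 29.625
kal 4275 angle -0.61 x off 0.95 ey [-78.4  83.1]
brass 1501 angle -9.26 x off -1.82 ey [ 0.8 82.2]
white 2638 angle -2.66 x off 1.73 ey [-84.4  -1.4]
yellow ring scene [305.1 192.3] 71
yellow ring scene [327.6 216.9] 16
yellow ring scene [280.2 236.1] 105
expected ring centres [[278.7, 239.1], [303.3, 196.5]]
changed [5. 5.] [0, 0, 10, 13, 98]
changed [24.  7.] [19, 0, 11, 17, 120]
changed [64.  4.] [60, 0, 10, 9, 75]
changed [106.  13.] [93, 0, 24, 31, 484]
changed [164.  10.] [138, 0, 43, 29, 657]
changed [216.  49.] [183, 0, 68, 109, 4647]
changed [72. 35.] [51, 12, 54, 48, 725]
changed [ 3. 32.] [0, 20, 9, 23, 149]
changed [177.  36.] [171, 32, 12, 9, 60]
changed [139.  88.] [132, 69, 16, 41, 439]
changed [91. 93.] [83, 76, 18, 38, 344]
changed [149. 103.] [147, 99, 4, 10, 32]
changed [236. 139.] [231, 131, 12, 16, 141]
changed [314. 161.] [291, 141, 49, 40, 662]
changed [218. 157.] [215, 152, 7, 12, 67]
changed [293. 214.] [273, 188, 39, 54, 671]
changed [323. 232.] [303, 197, 40, 65, 970]
changed [307. 220.] [303, 216, 10, 9, 66]
changed [297. 236.] [291, 225, 14, 23, 183]
changed [335. 230.] [333, 227, 5, 6, 26]
changed [183. 285.] [150, 261, 67, 50, 982]
changed [147. 346.] [140, 337, 19, 20, 194]
changed [200. 345.] [194, 336, 13, 19, 88]
changed [207. 350.] [201, 339, 14, 23, 100]
changed [ 27. 361.] [2, 341, 50, 43, 858]
changed [214. 356.] [207, 343, 15, 27, 122]
changed [221. 361.] [213, 345, 18, 33, 147]
changed [229. 365.] [219, 349, 20, 35, 166]
changed [169. 354.] [164, 350, 11, 8, 31]
changed [181. 371.] [177, 363, 10, 17, 118]
```

The "brass" row this time is contaminated by wood-coloured pixels at this angle. A final numeric check: telescope level from its rings, and tape dispenser and coasters before and after, since changes there are probably the arm's moved shadow.

Run:
```python
from h import *
x,y,p=np.load("rack.npy"); ex=np.array([np.cos(p),np.sin(p)]); ey=np.array([-ex[1],ex[0]])
c=camera("scene"); H=hsv(c).astype(int); h,s,v=H[...,0],H[...,1],H[...,2]
e=proj(c,[np.r_[np.array([x,y])+.045*ex+b*ey,.06] for b in(-.094,.094)]); print("expected red, grey",e.round(1).tolist())
for f,q in((((h<8)|(h>172))&(s>130)&(v>80),e[0]),((s<70)&(v>50),e[1])):
    M=np.zeros(h.shape,bool); u,w=q.astype(int); M[w-13:w+11,u-12:u+12]=1
    for ce,st in blobs(M&f,15)[0]: print(ce.round(1),st[4])
a=cv2.imread("pics/scene0.png"); b=np.array(c["pixels"])[...,::-1]
for nm,(x0,y0,x1,y1) in dict(tape=(120,330,190,384),coast=(186,330,250,384),remote=(282,105,338,135),vase=(270,270,312,325),sphere=(335,158,368,202),candle=(245,143,272,176),dish=(240,176,273,202),planter=(355,100,405,168)).items():
    ga,gb=[np.float32(cv2.Laplacian(cv2.cvtColor(np.ascontiguousarray(i[y0:y1,x0:x1]),6),cv2.CV_32F,ksize=5)) for i in(a,b)]
    print(nm,"shift px",np.round(cv2.phaseCorrelate(ga,gb)[0],2))
H0=cv2.cvtColor(a,cv2.COLOR_BGR2HSV)
```

```text
expected red, grey [[310.0, 254.7], [334.3, 205.1]]
[311.1 253.2] 121
[341.9 194.3] 44
[336. 202.] 123
tape shift px [-0.01  0.25]
coast shift px [ 0.04 -0.05]
remote shift px [0.01 0.04]
vase shift px [ 0.42 -0.18]
sphere shift px [-0.02  0.47]
candle shift px [ 0.38 -0.04]
dish shift px [-0.1   0.34]
planter shift px [ 0.02 -0.02]
```

Every bystander I checked is within half a pixel of its start, and both telescope rings sit where a level seat puts them. Handing in.

```bash
python3 -c "from bench import close_job; print(close_job())"
```

```text
the job is handed in; nothing more can be done
None
```

The telescope and the kaleidoscope are both back in their cradles and released, and I pressed the desk bell to its stop. I handed the job in at about 30 s of the 58 s allowed; no verdict is reported.

**What I did**
- **Telescope:** it lies in the far cradle with its red-ringed end over the deep notch, which an oblique wrist view showed to be towards world −y.
- **Kaleidoscope:** it lies in the near cradle. Both tubes touched down at only a few newtons.
- **Bell:** the force jumped from about 4 N to 18 N as the descent stalled, so the button was on its stop. I then lifted clear.

**Last checks**
- **Seating, right after release:** both tubes were within about 1 mm sideways, 0.4° of the cradle line and a few mm lengthwise.
- **Level:** in the final scene view all four end rings were within about 4 pixels of where a level seat puts them.
- **Bystanders:** all eight I compared in the scene view, including the glass sphere with its stand, were within half a pixel of their start.
- **Robot:** it stood clear, with force near zero.

**What disagreed or was not checked**
- **First grasp:** the fingers closed on top of the telescope barrel with about 8 N. The real fingertips sit about 27–30 mm above the reported TCP, so I went lower and gripped it properly.
- **Final angle reading:** the last wrist fit put the telescope's brass tube 9° and the barrel 2.7° off. I put the 9° down to wood-coloured pixels and trusted the earlier close fits and the ring positions.
- **Bell button:** I did not measure that it came back up; I only saw the force return to zero as I lifted off.

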